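# Ready the spiral slicer after washing-up

### The job

Get the spiral vegetable slicer ready for service after washing-up. Draw its carriage fully back first, because its prongs stick through the blade slot; then lift the noodle plate (the one with the wide grip along its top) up out of the wire drying rack and slide it fully home in the slicer's blade slot. Put every other plate from the rack away upright in the grey caddy, each fully down in a slot of its own, and stand the empty tub on the counter close in front of the middle of the slicer's outlet; do not knock over or push away the things standing around.

Things in the scene. Friction and masses are not known exactly. Their poses are not given: they have to be found in the camera images.
- slicer: white hand spiral slicer, fixed. Origin on the counter under the middle of the blade slot, z up; y points out of the outlet, the carriage rails run towards -y. Base 130 mm wide (x), from y +30 to -260 mm, top 41 mm high. Two posts hold the slot: x +-57 to +-69 mm, y +-22 mm, tops 135 mm high
- blade_slot (a point): middle of the blade slot's floor, 45 mm above the counter; axes as the slicer's. 114 mm long (x), 10 mm wide (y), between round-topped guides of 5 mm radius at both ends, 88 mm deep, open at the top. A plate goes in with its thickness along y, either face forward; when home its origin is here and its top 187 mm above the counter
- outlet (a point): point on the counter in the middle before the outlet, 95 mm along the slicer's +y from the blade slot (65 mm from the base's front edge): where the middle of the tub belongs, within about 30 mm; the tub may be turned any way
- carriage (a joint): carriage slide in m: 0 = pushed up to the outlet (prong tips 25 mm beyond the middle of the blade slot, blocking it); grows as it is drawn back along the slicer's -y; 0.12 = fully back at its stop. Starts between 0 and 0.02. It stays where it is left; about 3 N of friction
- push_handle (a point): top centre of the carriage's push handle: a grey upright block, 50 mm wide (slicer x), 22 mm thick (slicer y), 48 mm high above the carriage's upright panel, its top 183 mm above the counter; moves with the carriage
- rack: stainless wire drying rack, fixed, 205 mm (x) by 126 mm (y), wires up to 88 mm high; origin under its middle on the counter. Four places at x = -69, -23, 23, 69 mm: plates stand on a floor 14 mm high, thickness along x, between wires that leave 11 mm for the thickness and 114 mm for the width
- caddy: grey plastic storage box, open at the top, fixed, 200 mm (x) by 126 mm (y), 85 mm high; origin under its middle on the counter. Four empty slots across it at x = -69, -23, 23, 69 mm, for plates with their thickness along x, either face forward
- caddy_slot0 (a point): middle of the floor of the caddy's slot 0 (x = -69 mm of the caddy), 6 mm above the counter: a plate that is fully down has its origin here. The slot is 114 mm long (caddy y) and 10 mm wide (caddy x), between round-topped ribs of 3.5 mm radius, open at the top 85 mm above the counter
- caddy_slot1 (a point): middle of the floor of the caddy's slot 1 (x = -23 mm of the caddy), 6 mm above the counter: a plate that is fully down has its origin here. The slot is 114 mm long (caddy y) and 10 mm wide (caddy x), between round-topped ribs of 3.5 mm radius, open at the top 85 mm above the counter
- caddy_slot2 (a point): middle of the floor of the caddy's slot 2 (x = +23 mm of the caddy), 6 mm above the counter: a plate that is fully down has its origin here. The slot is 114 mm long (caddy y) and 10 mm wide (caddy x), between round-topped ribs of 3.5 mm radius, open at the top 85 mm above the counter
- caddy_slot3 (a point): middle of the floor of the caddy's slot 3 (x = +69 mm of the caddy), 6 mm above the counter: a plate that is fully down has its origin here. The slot is 114 mm long (caddy y) and 10 mm wide (caddy x), between round-topped ribs of 3.5 mm radius, open at the top 85 mm above the counter
- noodle_plate: noodle plate, a white plastic blade plate with a steel disc and a row of small teeth, standing in the rack; thickness 8 mm (x), width 110 mm (y), 142 mm tall (z); origin under its middle, z up. Main body 115 mm tall, its lower corners stepped in 4 mm over the bottom 12 mm; above it stands a wide grip, 92 mm wide, 27 mm high and 8 mm thick, centred
- slicing_plate1: slicing plate, a white plastic blade plate with a steel disc and one straight blade; two or three are present (a missing one is None), standing in the rack; thickness 8 mm (x), width 110 mm (y), 142 mm tall (z); origin under its middle, z up. Main body 115 mm tall, its lower corners stepped in 4 mm over the bottom 12 mm; above it stands a narrow grip, 44 mm wide, 27 mm high and 8 mm thick, centred
- slicing_plate2: slicing plate, a white plastic blade plate with a steel disc and one straight blade; two or three are present (a missing one is None), standing in the rack; thickness 8 mm (x), width 110 mm (y), 142 mm tall (z); origin under its middle, z up. Main body 115 mm tall, its lower corners stepped in 4 mm over the bottom 12 mm; above it stands a narrow grip, 44 mm wide, 27 mm high and 8 mm thick, centred
- slicing_plate3: slicing plate, a white plastic blade plate with a steel disc and one straight blade; two or three are present (a missing one is None), standing in the rack; thickness 8 mm (x), width 110 mm (y), 142 mm tall (z); origin under its middle, z up. Main body 115 mm tall, its lower corners stepped in 4 mm over the bottom 12 mm; above it stands a narrow grip, 44 mm wide, 27 mm high and 8 mm thick, centred
- tub: empty white plastic tub, open at the top, 110 by 110 mm, 70 mm high, walls and floor 5 mm, about 0.14 kg; origin in the middle of its underside
- sauce_bottle: amber sauce bottle, 68 mm across, 200 mm tall, a bystander; origin under its middle
- shaker: steel shaker, 60 mm across, 100 mm tall, a bystander; origin under its middle
- chopstick_cup: paper cup 84 mm across and 110 mm tall with chopsticks up to 190 mm, a bystander; origin under its middle
- tape_dispenser: blue desk tape dispenser 60 by 150 mm, 80 mm tall, a bystander; origin under its middle

How it is judged:
On the way, in this order (a step that is already met when the one before it is completed fails the run):
1. the carriage is drawn fully back (value of joint carriage above 0.105 m), for 0.2 s.
2. the noodle plate is home in the slicer's blade slot (distance between noodle_plate and blade_slot below 0.007 m and angle between noodle_plate's own z axis and vertical below 0.08 rad and angle between the x axis of noodle_plate and the y axis of slicer, either way round below 0.12 rad), for 0.2 s.
At the end, for the whole second after the job is handed in: Carriage within 15 mm of its rear stop; noodle plate upright in the blade slot, 7 mm from home at most; every other plate upright in a caddy slot, 8 mm from the bottom at most; tub level on the counter, its middle 60 to 130 mm before the slot and within 35 mm of the slicer's axis; all at rest (all of step 2 and value of joint carriage above 0.105 m and linear speed of each of noodle_plate, slicing_plate1, slicing_plate2, slicing_plate3, tub below 0.02 m/s and (distance between slicing_plate1 and caddy_slot0 below 0.008 m or distance between slicing_plate1 and caddy_slot1 below 0.008 m or distance between slicing_plate1 and caddy_slot2 below 0.008 m or distance between slicing_plate1 and caddy_slot3 below 0.008 m) and angle between each of slicing_plate1, slicing_plate2, slicing_plate3, tub's own z axis and vertical below 0.08 rad and (distance between slicing_plate2 and caddy_slot0 below 0.008 m or distance between slicing_plate2 and caddy_slot1 below 0.008 m or distance between slicing_plate2 and caddy_slot2 below 0.008 m or distance between slicing_plate2 and caddy_slot3 below 0.008 m) and (distance between slicing_plate3 and caddy_slot0 below 0.008 m or distance between slicing_plate3 and caddy_slot1 below 0.008 m or distance between slicing_plate3 and caddy_slot2 below 0.008 m or distance between slicing_plate3 and caddy_slot3 below 0.008 m) and y of tub in the frame of slicer between 0.06 and 0.13 m and x of tub in the frame of slicer between -0.035 and 0.035 m and height (world z) of tub below 0.004 m); the robot touches nothing.
It fails at once if the sauce bottle is knocked over or moved more than 40 mm (angle between sauce_bottle's own z axis and vertical above 0.5 rad or distance of sauce_bottle from where it was at the start of the episode above 0.04 m).
It fails at once if the shaker is knocked over or moved more than 40 mm (angle between shaker's own z axis and vertical above 0.5 rad or distance of shaker from where it was at the start of the episode above 0.04 m).
It fails at once if the chopstick cup is knocked over or moved more than 40 mm (angle between chopstick_cup's own z axis and vertical above 0.5 rad or distance of chopstick_cup from where it was at the start of the episode above 0.04 m).
It fails at once if the tape dispenser is knocked over or moved more than 40 mm (angle between tape_dispenser's own z axis and vertical above 0.5 rad or distance of tape_dispenser from where it was at the start of the episode above 0.04 m).
Of slicing_plate1, slicing_plate2, slicing_plate3 only 2 to 3 are there at a start; the rules pass over those that are not, and their reading is None.
At some moment in a run one of tub may be knocked a few centimetres aside while the robot is not near it.
Once in a run the grip may slacken for a moment while it holds something.
It also fails if it takes over 210 s, if anything falls off the work surface, if the arm or the gripper's body presses on something with over 40 N, if the wrist force passes 120 N, or if a joint passes its speed limit or range.

### The arm

A 6-joint arm with a two-finger parallel gripper is mounted at the origin on the work surface. World frame = base frame: x ahead of the robot, y to its left, z up, the work surface at z = 0. Lengths are in m, angles in rad, forces in N, time in s.
With the tool pointing down it reaches from about 0.375 to 0.975 m from the base axis. Payload 3.8 kg.
Tool frame: the origin (TCP) lies at the very end of the fingers, on their centre line; the grasp point (between the pads) lies r.pinch_z behind it (r.pinch_z is the distance from the TCP to the grasp point, in m); z points along the fingers, y is the line along which they close (so a half turn about z gives the same grasp; the last joint's range is limited). The gripper opens to 88 mm and grips with 3 to 60 N. Pads are 18 mm wide; open, the fingers measure 123 mm over their backs; the gripper's body (75 mm by 187 mm) begins 45 mm behind the grasp point.
Start: joints at [1.227, 0.264, 1.604, -0, 1.274, -0.037], TCP at [0.204, 0.643, 0.2] pointing down, gripper open.
Joint ranges: [-2.63, 2.63], [-0.94, 2.18], [0.31, 2.57], [-1.31, 4.45], [0, 2.66], [-2.55, 2.55]. Speed limits (rad/s): [2.57, 2.57, 3.14, 3.14, 3.14, 3.14].

### API

Orientations are given as a unit quaternion [w, x, y, z].
In Python, from rig import r gives the robot as it stands. The module is installed in compiled form; this text tells all that it offers.
- The arm moves only by the tool apply_moves, never from a script. Its argument "motion" is a list of rows, each an object with "jaw": the opening, from 0 (shut) to 1 (fully open); "delta_pos": the shift along the tool's x, y, z in units of 1000 mm (1.0 is 1000 mm), a list of three; "angular": the turn, a rotation vector about the tool's x, y, z in units of pi/4 rad (1.0 is pi/4 rad), a list of three. A call has 1 to 8 rows; each row is the pose to reach, as a shift and turn from the pose commanded when the call began, along the tool's axes at that moment; what a row does not reach only later rows make up. A row lasts 1/10 s, in which the tool goes at most 50 mm and 8.59 degrees, less where a joint would pass 70% of its speed; a pose out of reach is approached as far as the arm can. A call with a number of a shift or a turn outside -1 to 1 is refused whole. A call with a gripper value outside its range is refused whole. The fingers move at their own pace and stop on an object; the grip force is fixed at half the most. Time passes only in rows, so rows that repeat a pose let the fingers close. It gives the time, the measured TCP pose, the force, the opening and the grip force at its end, in the units of the state.
- r.state(): the state, without advancing time (a new reading comes with each control period).
- r.grab_frame(name): name is "scene" or "top" or "wrist"; returns a dict with "img" (480x640x3 uint8, red, green, blue), "mtx" (3x3 intrinsics, pixels), "D" ([k1, k2, p1, p2, k3] as OpenCV has them; the pictures are not rectified), "rvec" (rotation vector, rad) and "tvec" (3), from world to camera coordinates, as OpenCV has them; the wrist camera has in their place "mount" (4x4, takes a point from camera to tool coordinates, whose origin is the TCP and whose axes are the flange's). Camera axes: x right, y down, z forward; pixel columns grow to the right and rows downward; lengths in m; the calibration is good to about 2 mm. A picture is of the moment at which its call begins: read the wrist's pose just before it. There is no depth.
- r.job_done(): hands the job in; it is judged then, once.
The state is a dict: "clock": time; "joint_pos": joint angles; "qvel": joint speeds; "joint_torque": joint torques, N m; "ee_pos": TCP position; "eef_rot": TCP orientation; "force": force on the tool from outside, world axes, zero at the start; "moment": the same for the moment, N m; "finger_gap": opening from 0.0 (shut) to 1.0 (fully open); "grip_force": force on a finger pad.
Only numpy, scipy, OpenCV 4.12 (cv2) and the standard library are available. Lean on these libraries where they do the work, as an engineer would, in place of code of your own. Each camera call takes 0.05 s, during which the arm holds its last target. There are 200 camera calls.

## Working session

There is one attempt and no reset: what is moved stays moved. The work goes in short steps, Python scripts to look and compute and a tool call to move; the robot and the scene stay as the last step left them, time stands still between calls to the robot, and variables do not carry over. Pictures are saved under pics/ and viewed, at most 14 in all, crops included, and the job is handed in when it is done.

Besides the shell and the picture viewer there is one more tool, called after "Emit:" by a JSON object that holds its "api" and its "payload", one argument or row to a line. apply_moves: Moves the arm, as the interface text tells. Its arguments: {"type":"object","properties":{"motion":{"type":"array"}},"required":["motion"]}

```bash
mkdir -p pics
cat > h.py <<'E'
import numpy as np, cv2
from scipy.spatial.transform import Rotation as R
from rig import r
def rot(q): return R.from_quat([q[1],q[2],q[3],q[0]])
def ray(f,px,z):
    "world point at height z seen at pixel px"
    p=cv2.undistortPoints(np.array([[px]],float),f["mtx"],f["D"])[0,0]
    Rm=cv2.Rodrigues(np.array(f["rvec"],float))[0]; t=np.array(f["tvec"],float).ravel()
    o=-Rm.T@t; d=Rm.T@np.array([p[0],p[1],1.])
    return o+d*(z-o[2])/d[2]
def proj(f,P):
    return cv2.projectPoints(np.array(P,float).reshape(-1,1,3),np.array(f["rvec"],float),np.array(f["tvec"],float),f["mtx"],f["D"])[0].reshape(-1,2)
def save(f,name): cv2.imwrite("pics/"+name,f["img"][:,:,::-1])
def wristf():
    s=r.state(); f=r.grab_frame("wrist"); M=np.array(f["mount"],float)
    T=np.eye(4);T[:3,:3]=rot(s["eef_rot"]).as_matrix();T[:3,3]=s["ee_pos"]
    W=np.linalg.inv(T@M); f["rvec"]=cv2.Rodrigues(W[:3,:3])[0]; f["tvec"]=W[:3,3]; return f
E
python3 - <<'E'
from h import *
s=r.state(); print(s, r.pinch_z)
import pickle
for n in("scene","top"):
    f=r.grab_frame(n); save(f,n+"0.png"); pickle.dump(f,open(n+"0.pkl","wb"))
    Rm=cv2.Rodrigues(np.array(f["rvec"],float))[0];print(n,-Rm.T@np.array(f["tvec"]).ravel(),f["mtx"][0][0])
E
```

```text
{'clock': 0.0, 'joint_pos': array([ 1.22712004e+00,  2.64720200e-01,  1.60531416e+00, -1.38935889e-05,
        1.27372230e+00, -3.69002393e-02]), 'qvel': array([ 0.00043961, -0.00049875, -0.00095798, -0.00266933,  0.00022947,
       -0.00053383]), 'joint_torque': array([-1.37514780e-03, -5.02089036e+01, -3.56882143e+01,  7.27043767e-02,
        2.91591603e-02, -1.69556624e-04]), 'ee_pos': array([0.20358644, 0.64275326, 0.19864263]), 'eef_rot': array([-1.98131689e-04,  1.52785141e-01,  9.88258837e-01, -1.06372834e-03]), 'force': array([-0.26795585, -0.20224613, -0.1868484 ]), 'moment': array([ 0.02314515, -0.00216122, -0.00918106]), 'grip_force': 0.0, 'finger_gap': 1.0001326631217664} 0.0187
scene [ 1.28138465 -1.19787149  1.03038523] 607.5350067886302
top [0.30233939 0.02786658 1.69991789] 493.2569795095837
```

View pics/top0.png

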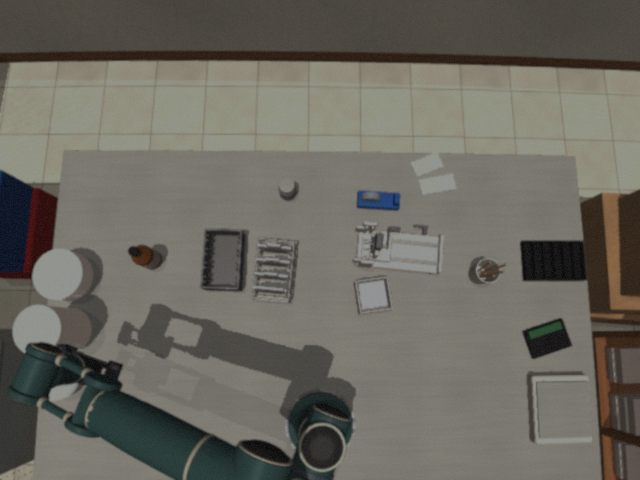

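View pics/scene0.png

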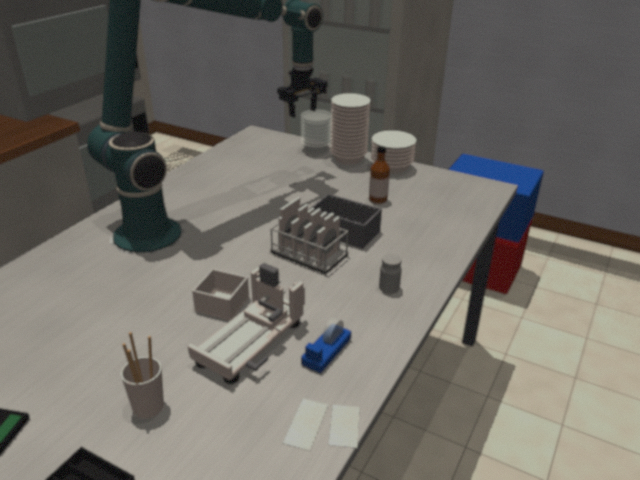

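Run:
```python
import pickle,cv2
f=pickle.load(open("top0.pkl","rb"));g=f["img"][:,:,::-1]
a=cv2.resize(g[215:315,195:325],None,fx=6,fy=6,interpolation=2)[:600,:780]
cv2.imwrite("pics/c1.png",a)
cv2.imwrite("pics/c2.png",cv2.resize(g[215:315,335:465],None,fx=6,fy=6,interpolation=2)[:600,:780])
```

```text
(no output)
```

View pics/c1.png

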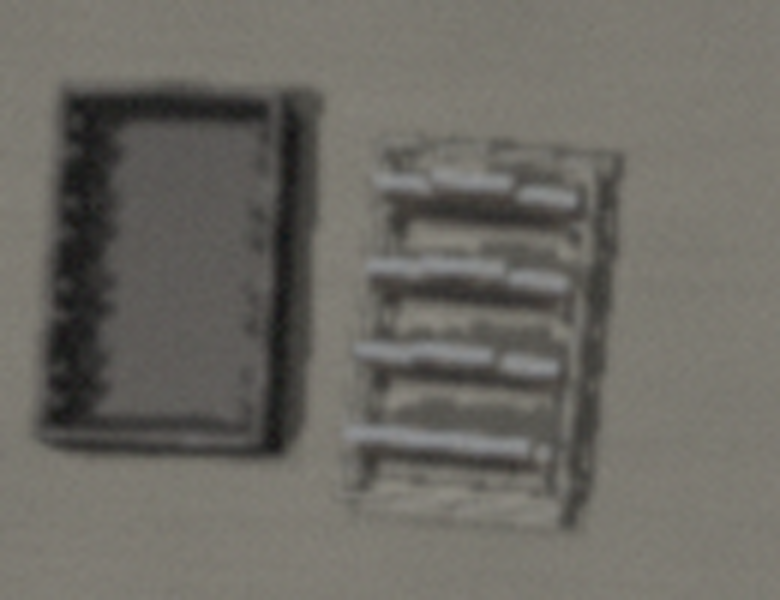

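View pics/c2.png

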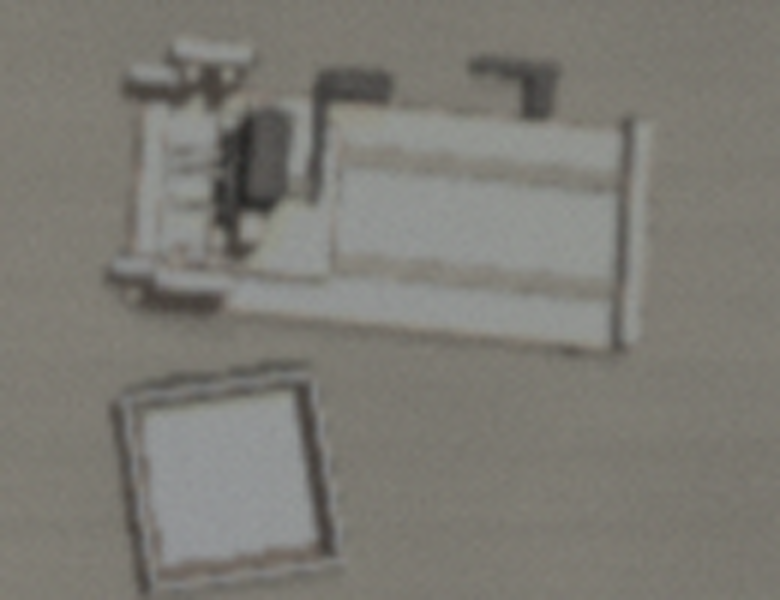

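Run:
```python
import pickle
from h import *
f=pickle.load(open("top0.pkl","rb"))
def c1(x,y,z): return ray(f,[195+(x+.5)/6-.5,215+(y+.5)/6-.5],z)
def c2(x,y,z): return ray(f,[335+(x+.5)/6-.5,215+(y+.5)/6-.5],z)
np.set_printoptions(precision=4,suppress=True)
print("grips");[print(c1(x,y,.156)) for x,y in((472,183),(463,267),(453,354),(438,438))]
print("noodle ends",c1(350,433,.156),c1(528,447,.156))
print("caddy corners");[print(c1(x,y,.085)) for x,y in((65,88),(285,98),(40,438),(268,448))]
print("slicer posts");[print(c2(x,y,.135)) for x,y in((190,62),(165,278))]
print("post ends");[print(c2(x,y,.135)) for x,y in((125,80),(250,50),(108,270),(225,290))]
print("handle",c2(268,158,.183))
print("base rear",c2(650,120,.041),c2(640,345,.041))
print("tub");[print(c2(x,y,.07)) for x,y in((118,398),(310,372),(340,560),(148,595))]
```

```text
grips
[0.5761 0.1526 0.156 ]
[0.5312 0.1563 0.156 ]
[0.4851 0.1604 0.156 ]
[0.4411 0.1671 0.156 ]
noodle ends [0.4433 0.2131 0.156 ] [0.4368 0.1202 0.156 ]
caddy corners
[0.6403 0.3865 0.085 ]
[0.6358 0.2636 0.085 ]
[0.4453 0.3906 0.085 ]
[0.4411 0.266  0.085 ]
slicer posts
[ 0.6493 -0.1464  0.135 ]
[ 0.5308 -0.1316  0.135 ]
post ends
[ 0.6389 -0.1109  0.135 ]
[ 0.6563 -0.1792  0.135 ]
[ 0.5349 -0.1011  0.135 ]
[ 0.5246 -0.1637  0.135 ]
handle [ 0.5876 -0.1814  0.183 ]
base rear [ 0.6387 -0.4229  0.041 ] [ 0.5081 -0.4119  0.041 ]
tub
[ 0.4731 -0.1116  0.07  ]
[ 0.4883 -0.2184  0.07  ]
[ 0.3847 -0.2332  0.07  ]
[ 0.3652 -0.1273  0.07  ]
```

```bash
cat >> h.py <<'E'
def plan(x,y,z,phi):
    "shift and turn (tool axes, move units) to TCP x,y,z, tool down, tool x axis at world angle phi"
    s=r.state(); A=rot(s["eef_rot"])
    c,n=np.cos(phi),np.sin(phi)
    B=R.from_matrix(np.array([[c,n,0],[n,-c,0],[0,0,-1.]]))
    d=A.inv().apply(np.array([x,y,z])-s["ee_pos"]); w=(A.inv()*B).as_rotvec()/(np.pi/4)
    X=A.as_matrix()[:,0]
    print("pos",d.round(4),"ang",w.round(4),"| now",np.round(s["ee_pos"],4),"phi",round(float(np.arctan2(X[1],X[0])),4),"F",np.round(s["force"],1),"gap",round(s["finger_gap"],3),"grip",round(s["grip_force"],1),"t",round(s["clock"],2),"j6",round(s["joint_pos"][5],2))
E
python3 - <<'E'
from h import *
plan(.204,.643,.38,2.835)
plan(.56,-.14,.38,3.05)
E
```

```text
pos [-3.000e-04 -1.000e-04 -1.813e-01] ang [-0.0025 -0.0001 -0.0004] | now [0.2037 0.6428 0.1987] phi 2.8347 F [-0.6  0.2 -0.2] gap 1.002 grip 0.0 t 0.1 j6 -0.04
pos [-0.5762 -0.6389 -0.18  ] ang [-0.0025 -0.0004 -0.2741] | now [0.2037 0.6428 0.1987] phi 2.8347 F [-0.6  0.2 -0.2] gap 1.002 grip 0.0 t 0.1 j6 -0.04
```

Emit:
{"api": "apply_moves", "payload": {
  "motion": [
    {"jaw": 0.6, "delta_pos": [0, 0, -0.05], "angular": [0, 0, 0]},
    {"jaw": 0.6, "delta_pos": [0, 0, -0.1], "angular": [0, 0, 0]},
    {"jaw": 0.6, "delta_pos": [0, 0, -0.15], "angular": [0, 0, 0]},
    {"jaw": 0.6, "delta_pos": [-0.033, -0.037, -0.18], "angular": [0, 0, 0]},
    {"jaw": 0.6, "delta_pos": [-0.576, -0.639, -0.18], "angular": [0, 0, -0.274]},
    {"jaw": 0.6, "delta_pos": [-0.576, -0.639, -0.18], "angular": [0, 0, -0.274]},
    {"jaw": 0.6, "delta_pos": [-0.576, -0.639, -0.18], "angular": [0, 0, -0.274]},
    {"jaw": 0.6, "delta_pos": [-0.576, -0.639, -0.18], "angular": [0, 0, -0.274]}
  ]
}}

```text
clock: 0.9
ee_pos: [0.3044, 0.4205, 0.3763]
eef_rot: [-0.0, 0.045, 0.999, -0.0]
force: [1.4, 0.2, 0.4]
finger_gap: 0.601
grip_force: 0.0
```

Run:
```python
from h import *
plan(.56,-.14,.38,3.05)
```

```text
pos [-0.3054 -0.535  -0.0034] ang [-0.0007 -0.      0.001 ] | now [0.3044 0.4205 0.3763] phi 3.0508 F [1.4 0.2 0.4] gap 0.601 grip 0.0 t 0.9 j6 -0.58
```

Emit:
{"api": "apply_moves", "payload": {
  "motion": [
    {"jaw": 0.6, "delta_pos": [-0.3, -0.53, 0], "angular": [0, 0, 0]},
    {"jaw": 0.6, "delta_pos": [-0.3, -0.53, 0], "angular": [0, 0, 0]},
    {"jaw": 0.6, "delta_pos": [-0.3, -0.53, 0], "angular": [0, 0, 0]},
    {"jaw": 0.6, "delta_pos": [-0.3, -0.53, 0], "angular": [0, 0, 0]},
    {"jaw": 0.6, "delta_pos": [-0.3, -0.53, 0], "angular": [0, 0, 0]},
    {"jaw": 0.6, "delta_pos": [-0.3, -0.53, 0], "angular": [0, 0, 0]},
    {"jaw": 0.6, "delta_pos": [-0.3, -0.53, 0], "angular": [0, 0, 0]},
    {"jaw": 0.6, "delta_pos": [-0.3, -0.53, 0], "angular": [0, 0, 0]}
  ]
}}

```text
clock: 1.7
ee_pos: [0.4687, 0.0557, 0.3766]
eef_rot: [-0.0, 0.046, 0.999, 0.0]
force: [0.2, 0.6, 0.7]
finger_gap: 0.599
grip_force: 0.0
```

Emit:
{"api": "apply_moves", "payload": {
  "motion": [
    {"jaw": 0.6, "delta_pos": [-0.07, -0.12, 0], "angular": [0, 0, 0]},
    {"jaw": 0.6, "delta_pos": [-0.07, -0.12, 0], "angular": [0, 0, 0]},
    {"jaw": 0.6, "delta_pos": [-0.07, -0.12, 0], "angular": [0, 0, 0]},
    {"jaw": 0.6, "delta_pos": [-0.07, -0.12, 0], "angular": [0, 0, 0]}
  ]
}}

```text
clock: 2.1
ee_pos: [0.5281, -0.0723, 0.3752]
eef_rot: [-0.001, 0.048, 0.999, -0.001]
force: [-0.1, -0.0, 0.3]
finger_gap: 0.6
grip_force: 0.0
```

Run:
```python
from h import *
import pickle
plan(.56,-.14,.38,3.05)
f=wristf(); save(f,"w1.png"); pickle.dump(f,open("w1.pkl","wb"))
```

```text
pos [-0.0383 -0.0643 -0.0048] ang [-0.0018 -0.0027 -0.0067] | now [ 0.5281 -0.0723  0.3752] phi 3.0447 F [-0.1 -0.   0.3] gap 0.6 grip 0.0 t 2.1 j6 -1.66
```

View pics/w1.png

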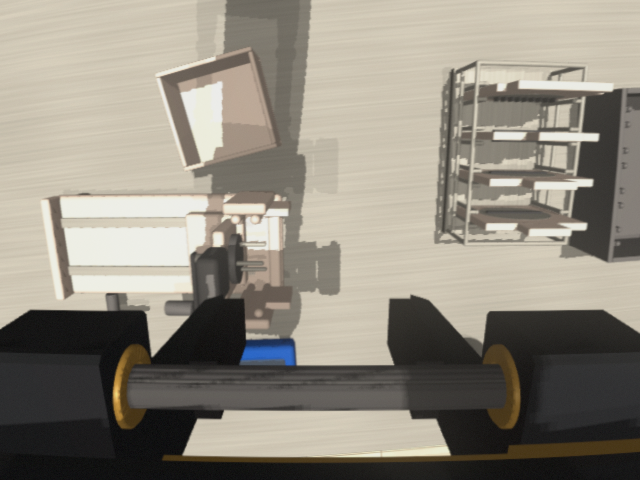

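Run:
```python
import pickle
from h import *
f=pickle.load(open("w1.pkl","rb"))
P=[[.588,-.181,.183],[.6493,-.1464,.135],[.5308,-.1316,.135],[.6387,-.4229,.041],[.5081,-.4119,.041]]
print(proj(f,P).round(1))
g=f["img"][:,:,::-1]
cv2.imwrite("pics/c3.png",cv2.resize(g[185:335,155:305],None,fx=4,fy=4,interpolation=2))
```

```text
[[207.4 284.2]
 [259.4 319.9]
 [258.5 209.8]
 [ 63.1 299.5]
 [ 46.3 201.6]]
```

View pics/c3.png

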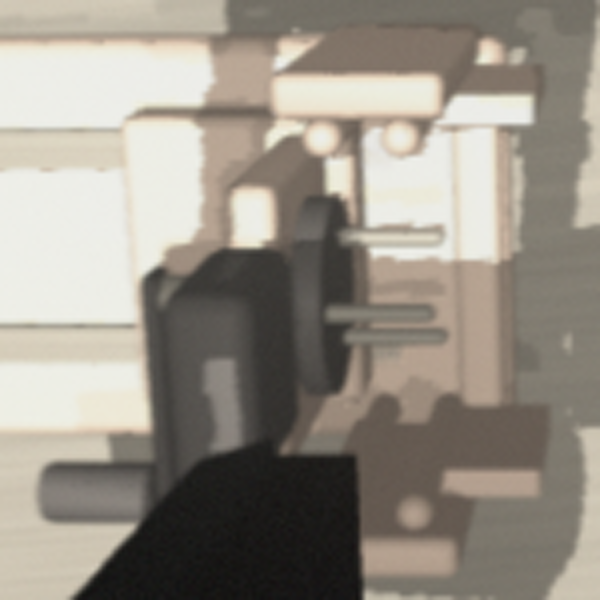

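Run:
```python
import pickle
from h import *
np.set_printoptions(precision=4,suppress=True)
f=pickle.load(open("w1.pkl","rb"))
c=lambda x,y,z: ray(f,[155+(x+.5)/4-.5,185+(y+.5)/4-.5],z)
a=[c(273,96,.135),c(443,96,.135),c(461,557,.135)]; print(np.array(a))
b=a[2]-a[1]; print("yaw",np.arctan2(b[1],b[0]),np.linalg.norm(b))
# rear base edge
e=[ray(f,[42,199],.041),ray(f,[57.5,299],.041)];d=e[1]-e[0];print(np.array(e),np.arctan2(d[1],d[0]),np.linalg.norm(d))
print("handle left edge",c(165,300,.183),c(165,440,.183),c(252,310,.183))
```

```text
[[ 0.5261 -0.1671  0.135 ]
 [ 0.5303 -0.1246  0.135 ]
 [ 0.6549 -0.1358  0.135 ]]
yaw -0.0896398808077531 0.12505021200886754
[[ 0.5042 -0.4168  0.041 ]
 [ 0.6374 -0.4306  0.041 ]] -0.10320710475095199 0.13387017595093875
handle left edge [ 0.5634 -0.1877  0.183 ] [ 0.5972 -0.1936  0.183 ] [ 0.5676 -0.168   0.183 ]
```

```bash
python3 -c "
from h import *
plan(.588,-.180,.152,3.05)"
```

```text
pos [-0.0714 -0.1036  0.2233] ang [ 0.0003 -0.0032 -0.005 ] | now [ 0.5274 -0.0701  0.3755] phi 3.0461 F [ 0.3 -0.1  0.3] gap 0.6 grip 0.0 t 2.15 j6 -1.65
```

Emit:
{"api": "apply_moves", "payload": {
  "motion": [
    {"jaw": 0.6, "delta_pos": [-0.036, -0.05, 0], "angular": [0, 0, 0]},
    {"jaw": 0.6, "delta_pos": [-0.071, -0.104, 0.01], "angular": [0, 0, 0]},
    {"jaw": 0.6, "delta_pos": [-0.071, -0.104, 0.03], "angular": [0, 0, 0]},
    {"jaw": 0.6, "delta_pos": [-0.071, -0.104, 0.08], "angular": [0, 0, 0]},
    {"jaw": 0.6, "delta_pos": [-0.071, -0.104, 0.13], "angular": [0, 0, 0]},
    {"jaw": 0.6, "delta_pos": [-0.071, -0.104, 0.16], "angular": [0, 0, 0]}
  ]
}}

```text
clock: 2.75
ee_pos: [0.5861, -0.176, 0.212]
eef_rot: [-0.003, 0.045, 0.999, 0.001]
force: [0.1, -0.4, -0.7]
finger_gap: 0.599
grip_force: 0.0
```

```bash
python3 -c "
from h import *
plan(.588,-.180,.152,3.05)"
```

```text
pos [-0.0027 -0.0039  0.06  ] ang [ 0.0027 -0.0075  0.001 ] | now [ 0.5861 -0.176   0.212 ] phi 3.0508 F [ 0.1 -0.4 -0.7] gap 0.599 grip 0.0 t 2.75 j6 -1.81
```

Emit:
{"api": "apply_moves", "payload": {
  "motion": [
    {"jaw": 0.6, "delta_pos": [-0.002, -0.003, 0.04], "angular": [0, 0, 0]},
    {"jaw": 0.6, "delta_pos": [-0.002, -0.003, 0.06], "angular": [0, 0, 0]},
    {"jaw": 0.6, "delta_pos": [-0.002, -0.003, 0.06], "angular": [0, 0, 0]},
    {"jaw": 0.0, "delta_pos": [-0.002, -0.003, 0.06], "angular": [0, 0, 0]},
    {"jaw": 0.0, "delta_pos": [-0.002, -0.003, 0.06], "angular": [0, 0, 0]},
    {"jaw": 0.0, "delta_pos": [-0.002, -0.003, 0.06], "angular": [0, 0, 0]},
    {"jaw": 0.0, "delta_pos": [-0.002, -0.003, 0.06], "angular": [0, 0, 0]},
    {"jaw": 0.0, "delta_pos": [-0.002, -0.003, 0.06], "angular": [0, 0, 0]}
  ]
}}

```text
clock: 3.55
ee_pos: [0.5907, -0.1816, 0.1579]
eef_rot: [0.001, 0.046, 0.999, -0.0]
force: [0.4, -0.3, 0.5]
finger_gap: 0.17
grip_force: 0.0
```

Emit:
{"api": "apply_moves", "payload": {
  "motion": [
    {"jaw": 0.0, "delta_pos": [0, -0.02, 0], "angular": [0, 0, 0]},
    {"jaw": 0.0, "delta_pos": [0, -0.04, 0], "angular": [0, 0, 0]},
    {"jaw": 0.0, "delta_pos": [0, -0.06, 0], "angular": [0, 0, 0]},
    {"jaw": 0.0, "delta_pos": [0, -0.08, 0], "angular": [0, 0, 0]},
    {"jaw": 0.0, "delta_pos": [0, -0.095, 0], "angular": [0, 0, 0]}
  ]
}}

```text
clock: 4.05
ee_pos: [0.5814, -0.2775, 0.157]
eef_rot: [0.0, 0.046, 0.999, -0.0]
force: [-0.1, -0.1, 0.3]
finger_gap: 0.004
grip_force: 0.0
```

Run:
```python
from h import *
f=wristf(); t=r.grab_frame("scene")
g=cv2.hconcat([cv2.resize(f["img"],(400,300)),cv2.resize(t["img"][220:420,160:360],(300,300))])[:,:,::-1]
cv2.imwrite("pics/w2.png",g)
```

```text
(no output)
```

View pics/w2.png

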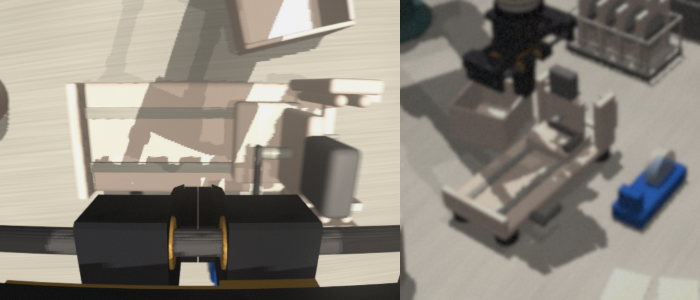

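Run:
```python
from h import *
s=r.state(); p=s["ee_pos"]
f=wristf(); t=r.grab_frame("scene"); u=r.grab_frame("top")
Y=-.0907
o=np.array([.5905,-.1521,0]);
print(np.array(f["mount"]).round(3))
for n,q in(("w",f),("s",t),("t",u)):
    P=[p,[.588,-.181,.183],p+[0,0,.1]]
    pr=proj(q,P); print(n,pr.round(0).tolist())
    im=q["img"][:,:,::-1].copy()
    for c,k in zip(pr,((0,0,255),(0,255,0),(255,0,0))): cv2.drawMarker(im,tuple(int(v) for v in c),k,0,8,1)
    globals()["im"+n]=im
a=cv2.resize(imw,(400,300)); b=cv2.resize(ims[200:350,200:400],(400,300)); c=cv2.resize(imt[200:320,330:490],(400,300))
cv2.imwrite("pics/w3.png",cv2.vconcat([cv2.hconcat([a,b]),cv2.hconcat([c,c])]))
```

```text
[[-0.    -0.965 -0.262  0.065]
 [ 1.     0.    -0.001 -0.   ]
 [ 0.002 -0.262  0.965 -0.184]
 [ 0.     0.     0.     1.   ]]
w [[317.0, 282.0], [559.0, 298.0], [317.0, 427.0]]
s [[245.0, 295.0], [269.0, 266.0], [243.0, 260.0]]
t [[408.0, 245.0], [379.0, 241.0], [415.0, 239.0]]
```

View pics/w3.png

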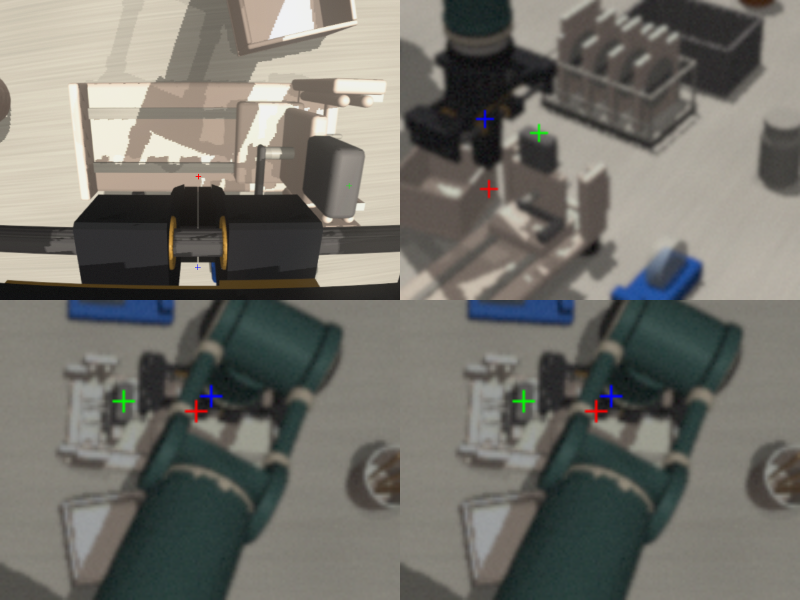

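Run:
```python
import pickle
from h import *
f=pickle.load(open("w1.pkl","rb")); print(f["mtx"].round(1),f["D"])
M=np.array(f["mount"])
for px in((245,298),(388,296)):
    p=cv2.undistortPoints(np.array([[px]],float),f["mtx"],f["D"])[0,0]
    d=M[:3,:3]@[p[0],p[1],1]; o=M[:3,3]
    for y in (.0264,):
        k=(np.sign(d[1])*y-o[1])/d[1]; print(px,"tool pt",(o+k*d).round(4))
g=r.grab_frame("scene"); print(g["img"][265:305,243:247].mean(axis=(1,2)).round(0).tolist(), r.state()["ee_pos"])
```

```text
[[430.3   0.  316.2]
 [  0.  430.3 249.4]
 [  0.    0.    1. ]] [-0.07701466  0.          0.          0.          0.        ]
(245, 298) tool pt [ 0.007  -0.0264 -0.037 ]
(388, 296) tool pt [ 0.0067  0.0264 -0.0343]
[30.0, 29.0, 20.0, 22.0, 20.0, 17.0, 21.0, 24.0, 18.0, 22.0, 19.0, 24.0, 25.0, 18.0, 19.0, 22.0, 24.0, 28.0, 41.0, 57.0, 70.0, 76.0, 78.0, 78.0, 79.0, 78.0, 78.0, 77.0, 77.0, 78.0, 79.0, 78.0, 79.0, 80.0, 80.0, 83.0, 86.0, 90.0, 91.0, 94.0] [ 0.58151891 -0.27532839  0.15667938]
```

Emit:
{"api": "apply_moves", "payload": {
  "motion": [
    {"jaw": 0.6, "delta_pos": [0, 0, -0.05], "angular": [0, 0, 0]},
    {"jaw": 0.6, "delta_pos": [0, 0.0, -0.07], "angular": [0, 0, 0]},
    {"jaw": 0.6, "delta_pos": [0, 0.05, -0.07], "angular": [0, 0, 0]},
    {"jaw": 0.6, "delta_pos": [-0.001, 0.095, -0.07], "angular": [0, 0, 0]},
    {"jaw": 0.6, "delta_pos": [-0.001, 0.095, -0.06], "angular": [0, 0, 0]},
    {"jaw": 0.6, "delta_pos": [-0.001, 0.095, -0.03], "angular": [0, 0, 0]},
    {"jaw": 0.6, "delta_pos": [-0.001, 0.095, 0], "angular": [0, 0, 0]},
    {"jaw": 0.6, "delta_pos": [-0.001, 0.095, 0.01], "angular": [0, 0, 0]}
  ]
}}

```text
clock: 5.15
ee_pos: [0.5886, -0.1801, 0.1428]
eef_rot: [-0.003, 0.045, 0.999, 0.001]
force: [0.0, 0.2, -0.7]
finger_gap: 0.597
grip_force: 0.0
```

Emit:
{"api": "apply_moves", "payload": {
  "motion": [
    {"jaw": 0.6, "delta_pos": [0, 0, 0.006], "angular": [0, 0, 0]},
    {"jaw": 0.6, "delta_pos": [0, 0, 0.012], "angular": [0, 0, 0]},
    {"jaw": 0.0, "delta_pos": [0, 0, 0.012], "angular": [0, 0, 0]},
    {"jaw": 0.0, "delta_pos": [0, 0, 0.012], "angular": [0, 0, 0]},
    {"jaw": 0.0, "delta_pos": [0, 0, 0.012], "angular": [0, 0, 0]},
    {"jaw": 0.0, "delta_pos": [0, 0, 0.012], "angular": [0, 0, 0]},
    {"jaw": 0.0, "delta_pos": [0, 0, 0.012], "angular": [0, 0, 0]},
    {"jaw": 0.0, "delta_pos": [0, 0, 0.012], "angular": [0, 0, 0]}
  ]
}}

```text
clock: 5.95
ee_pos: [0.5917, -0.1818, 0.1357]
eef_rot: [0.001, 0.046, 0.999, -0.0]
force: [-1.3, 0.4, 3.0]
finger_gap: 0.245
grip_force: 30.0
```

Emit:
{"api": "apply_moves", "payload": {
  "motion": [
    {"jaw": 0.0, "delta_pos": [0, -0.02, 0], "angular": [0, 0, 0]},
    {"jaw": 0.0, "delta_pos": [0, -0.045, 0], "angular": [0, 0, 0]},
    {"jaw": 0.0, "delta_pos": [0, -0.07, 0], "angular": [0, 0, 0]},
    {"jaw": 0.0, "delta_pos": [0, -0.09, 0], "angular": [0, 0, 0]},
    {"jaw": 0.0, "delta_pos": [0, -0.1, 0], "angular": [0, 0, 0]},
    {"jaw": 0.0, "delta_pos": [0, -0.105, 0], "angular": [0, 0, 0]}
  ]
}}

```text
clock: 6.55
ee_pos: [0.5816, -0.2866, 0.1357]
eef_rot: [0.0, 0.046, 0.999, 0.0]
force: [-1.3, 3.8, 6.8]
finger_gap: 0.242
grip_force: 30.0
```

Emit:
{"api": "apply_moves", "payload": {
  "motion": [
    {"jaw": 0.0, "delta_pos": [0, -0.004, 0], "angular": [0, 0, 0]},
    {"jaw": 0.0, "delta_pos": [0, -0.008, 0], "angular": [0, 0, 0]},
    {"jaw": 0.0, "delta_pos": [0, -0.01, 0], "angular": [0, 0, 0]},
    {"jaw": 0.0, "delta_pos": [0, -0.01, 0], "angular": [0, 0, 0]}
  ]
}}

```text
clock: 6.95
ee_pos: [0.5808, -0.2944, 0.1357]
eef_rot: [0.0, 0.046, 0.999, 0.001]
force: [-1.4, 6.0, 6.3]
finger_gap: 0.245
grip_force: 30.0
```

Emit:
{"api": "apply_moves", "payload": {
  "motion": [
    {"jaw": 0.0, "delta_pos": [0, -0.003, 0], "angular": [0, 0, 0]},
    {"jaw": 0.0, "delta_pos": [0, -0.003, 0], "angular": [0, 0, 0]},
    {"jaw": 0.0, "delta_pos": [0, -0.003, 0], "angular": [0, 0, 0]}
  ]
}}

```text
clock: 7.25
ee_pos: [0.5808, -0.2944, 0.1357]
eef_rot: [-0.0, 0.046, 0.999, 0.004]
force: [-0.8, 13.9, 9.6]
finger_gap: 0.247
grip_force: 30.0
```

Emit:
{"api": "apply_moves", "payload": {
  "motion": [
    {"jaw": 0.5, "delta_pos": [0, 0.002, 0], "angular": [0, 0, 0]},
    {"jaw": 0.5, "delta_pos": [0, 0.002, 0], "angular": [0, 0, 0]},
    {"jaw": 0.5, "delta_pos": [0, 0.002, -0.03], "angular": [0, 0, 0]},
    {"jaw": 0.5, "delta_pos": [0, 0.002, -0.08], "angular": [0, 0, 0]},
    {"jaw": 0.5, "delta_pos": [-0.03, 0.04, -0.12], "angular": [0, 0, 0]},
    {"jaw": 0.3, "delta_pos": [-0.05, 0.09, -0.14], "angular": [0, 0, 0]},
    {"jaw": 0.3, "delta_pos": [-0.06, 0.14, -0.14], "angular": [0, 0, 0]},
    {"jaw": 0.3, "delta_pos": [-0.06, 0.14, -0.14], "angular": [0, 0, 0]}
  ]
}}

```text
clock: 8.05
ee_pos: [0.6549, -0.1622, 0.2762]
eef_rot: [0.001, 0.045, 0.999, 0.0]
force: [0.5, 1.0, 0.0]
finger_gap: 0.299
grip_force: 0.0
```

Run:
```python
from h import *
import pickle
plan(.64,-.15,.3,3.05); plan(.64,-.15,.3,3.05)
f=wristf(); pickle.dump(f,open("w4.pkl","wb"))
o=np.array([.5905,-.1521]);print(proj(f,[[*o,.045],[*o,.135]]))
g=f["img"][:,:,::-1]; c=proj(f,[[*o,.1]])[0]; y0=max(0,int(c[1])-100);x0=int(c[0])-130
print(x0,y0);cv2.imwrite("pics/c4.png",cv2.resize(g[y0:y0+200,x0:x0+260],None,fx=3,fy=3,interpolation=2))
```

```text
pos [ 0.0159  0.0108 -0.0238] ang [0.0006 0.0037 0.0027] | now [ 0.6549 -0.1622  0.2762] phi 3.0521 F [0.5 1.  0. ] gap 0.299 grip 0.0 t 8.05 j6 -1.76
pos [ 0.0159  0.0108 -0.0238] ang [0.0006 0.0037 0.0027] | now [ 0.6549 -0.1622  0.2762] phi 3.0521 F [0.5 1.  0. ] gap 0.299 grip 0.0 t 8.05 j6 -1.76
[[321.52629812 132.67700662]
 [322.8581054  132.92454235]]
192 32
```

View pics/c4.png

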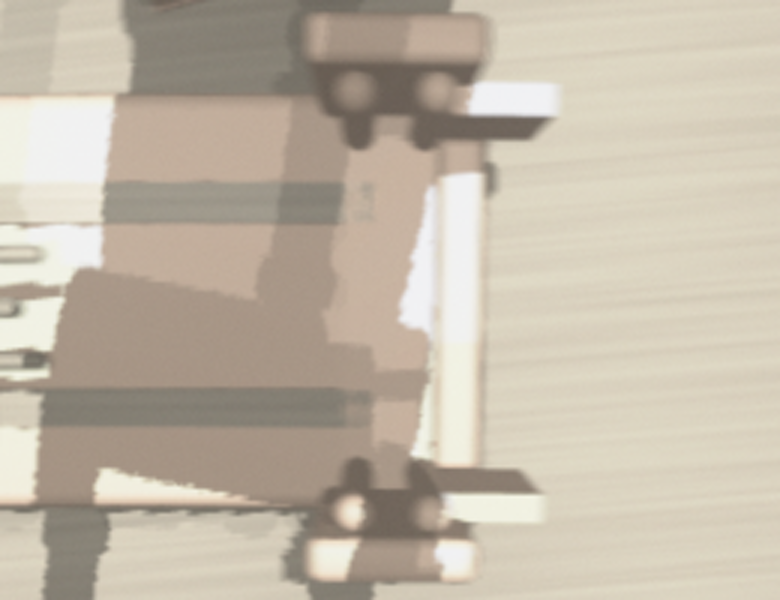

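Run:
```python
import pickle
from h import *
np.set_printoptions(precision=4,suppress=True)
f=pickle.load(open("w4.pkl","rb"))
c=lambda x,y,z: ray(f,[192+(x+.5)/3-.5,32+(y+.5)/3-.5],z)
for a,b,z in(((397.5,38),(391.5,559.5),.135),((396,91),(391.5,513),.133)):
    p,q=c(*a,z),c(*b,z);d=q-p;print(p,q,"mid",(p+q)/2,"yaw",np.arctan2(d[1],d[0]),np.linalg.norm(d))
# rack: view in w1
w=pickle.load(open("w1.pkl","rb"))["img"][:,:,::-1]
cv2.imwrite("pics/c5.png",cv2.resize(w[50:275,430:630],None,fx=2.66,fy=2.66,interpolation=2)[:600])
```

```text
[ 0.5297 -0.1459  0.135 ] [ 0.6539 -0.1581  0.135 ] mid [ 0.5918 -0.152   0.135 ] yaw -0.09767013581148658 0.12479656577437524
[ 0.5412 -0.1472  0.133 ] [ 0.6422 -0.1571  0.133 ] mid [ 0.5917 -0.1521  0.133 ] yaw -0.0969254047668564 0.10152803956768898
```

```bash
python3 -c "
from h import *
plan(.51,.11,.32,1.5)"
```

```text
pos [ 0.1681  0.257  -0.0444] ang [3.5000e-03 5.0000e-04 1.9781e+00] | now [ 0.655  -0.1607  0.2756] phi 3.0536 F [1.8 0.4 0.3] gap 0.298 grip 0.0 t 8.1 j6 -1.76
```

Emit:
{"api": "apply_moves", "payload": {
  "motion": [
    {"jaw": 0.3, "delta_pos": [0.168, 0.257, -0.044], "angular": [0, 0, 1.0]},
    {"jaw": 0.3, "delta_pos": [0.168, 0.257, -0.044], "angular": [0, 0, 1.0]},
    {"jaw": 0.3, "delta_pos": [0.168, 0.257, -0.044], "angular": [0, 0, 1.0]},
    {"jaw": 0.3, "delta_pos": [0.168, 0.257, -0.044], "angular": [0, 0, 1.0]},
    {"jaw": 0.3, "delta_pos": [0.168, 0.257, -0.044], "angular": [0, 0, 1.0]},
    {"jaw": 0.3, "delta_pos": [0.168, 0.257, -0.044], "angular": [0, 0, 1.0]},
    {"jaw": 0.3, "delta_pos": [0.168, 0.257, -0.044], "angular": [0, 0, 1.0]},
    {"jaw": 0.3, "delta_pos": [0.168, 0.257, -0.044], "angular": [0, 0, 1.0]}
  ]
}}

```text
clock: 8.9
ee_pos: [0.5087, 0.1064, 0.3188]
eef_rot: [0.0, 0.423, 0.906, -0.0]
force: [1.0, -0.4, -0.2]
finger_gap: 0.294
grip_force: 0.0
```

Emit:
{"api": "apply_moves", "payload": {
  "motion": [
    {"jaw": 0.3, "delta_pos": [0, 0, 0], "angular": [0, 0, 0.978]},
    {"jaw": 0.3, "delta_pos": [0, 0, 0], "angular": [0, 0, 0.978]},
    {"jaw": 0.3, "delta_pos": [0, 0, 0], "angular": [0, 0, 0.978]},
    {"jaw": 0.3, "delta_pos": [0, 0, 0], "angular": [0, 0, 0.978]},
    {"jaw": 0.3, "delta_pos": [0, 0, 0], "angular": [0, 0, 0.978]},
    {"jaw": 0.3, "delta_pos": [0, 0, 0], "angular": [0, 0, 0.978]},
    {"jaw": 0.3, "delta_pos": [0, 0, 0], "angular": [0, 0, 0.978]}
  ]
}}

```text
clock: 9.6
ee_pos: [0.5097, 0.1045, 0.3179]
eef_rot: [-0.0, 0.732, 0.681, -0.001]
force: [-0.1, 0.3, 0.4]
finger_gap: 0.296
grip_force: 0.0
```

Run:
```python
from h import *
import pickle
plan(.51,.11,.32,1.5)
f=wristf(); pickle.dump(f,open("w5.pkl","wb")); save(f,"w5.png")
```

```text
pos [ 0.0055 -0.0001 -0.0021] ang [-0.0013  0.0014 -0.003 ] | now [0.5097 0.1045 0.3179] phi 1.4976 F [-0.1  0.3  0.4] gap 0.296 grip 0.0 t 9.6 j6 0.23
```

View pics/w5.png

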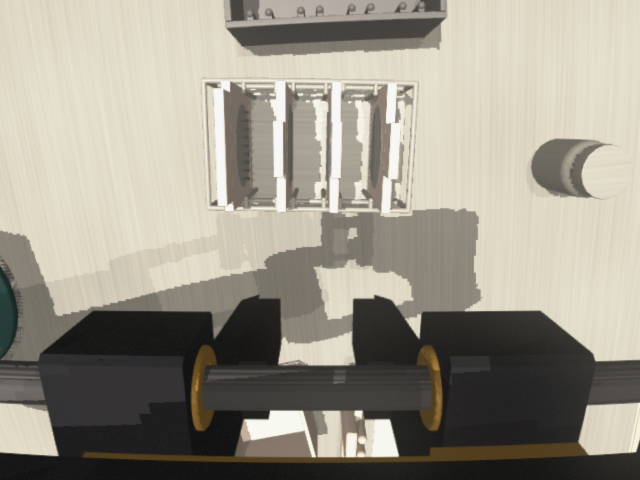

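Run:
```python
import pickle
from h import *
np.set_printoptions(precision=4,suppress=True)
f=pickle.load(open("w5.pkl","rb")); g=f["img"].astype(int)
print(g[145,205:405].mean(1).astype(int).tolist())
m=(g.min(2)>238).astype(np.uint8)
n,l,st,c=cv2.connectedComponentsWithStats(m[70:220,200:420])
for s in st[1:]:
    if s[4]>60: print(s[:2]+[200,70],s[2:])
# grip edges by row
for x0,x1,rows in((205,240,range(100,195,15)),(265,295,range(125,176,10)),(322,350,range(125,176,10)),(378,405,range(125,176,10))):
    for y in rows:
        k=np.where(m[y,x0:x1])[0]
        if len(k): print(y,k.min()+x0,k.max()+x0,end="; ")
    print()
```

```text
[230, 217, 177, 153, 190, 214, 213, 211, 210, 203, 217, 244, 247, 247, 247, 247, 247, 247, 245, 230, 166, 113, 105, 106, 105, 106, 106, 107, 105, 105, 105, 96, 89, 87, 88, 87, 89, 86, 81, 79, 80, 78, 72, 77, 103, 108, 117, 134, 152, 155, 155, 156, 155, 157, 157, 157, 156, 157, 157, 156, 154, 156, 158, 156, 158, 157, 157, 163, 203, 245, 247, 247, 247, 247, 247, 246, 246, 235, 136, 105, 105, 105, 104, 89, 87, 85, 85, 103, 144, 157, 160, 159, 159, 158, 160, 159, 159, 160, 161, 159, 161, 159, 160, 160, 160, 160, 160, 160, 162, 161, 159, 160, 159, 158, 162, 188, 223, 228, 228, 226, 214, 158, 114, 107, 118, 142, 190, 240, 247, 247, 247, 246, 247, 246, 246, 242, 217, 163, 160, 160, 159, 160, 160, 159, 160, 158, 160, 160, 159, 159, 159, 161, 160, 160, 160, 158, 155, 191, 219, 223, 221, 221, 219, 194, 147, 119, 106, 95, 95, 101, 105, 107, 104, 104, 104, 103, 147, 143, 129, 134, 133, 129, 129, 126, 135, 228, 245, 246, 246, 246, 246, 246, 245, 244, 214, 166, 153, 149, 154, 204]
[277  81] [  8  40 319]
[332  82] [  9  95 718]
[387  83] [  9  40 288]
[214  89] [ 12 116 910]
[274 122] [  8  54 431]
[389 124] [ 11  54 419]
[277 178] [  8  33 226]
[330 179] [  8  33 211]
[383 180] [  8  33 205]
100 214 222; 115 215 222; 130 216 223; 145 216 223; 160 217 223; 175 217 224; 190 218 224; 
125 274 281; 135 274 281; 145 274 281; 155 274 281; 165 274 281; 175 275 281; 
125 333 340; 135 333 340; 145 333 340; 155 333 339; 165 332 339; 175 332 338; 
125 392 399; 135 391 398; 145 391 398; 155 390 397; 165 390 396; 175 389 396;
```

Run:
```python
import pickle
from h import *
np.set_printoptions(precision=4,suppress=True)
f=pickle.load(open("w5.pkl","rb"))
z=.156
L=[((218.3,90),(222,204)),((277.9,122.5),(278.2,175)),((337,122.5),(335.4,175)),((396,124.5),(392.7,177))]
for a,b in L:
    p,q=ray(f,a,z),ray(f,b,z); d=p-q; print(p,q,"c",(p+q)/2,"len",np.linalg.norm(d),"yaw",np.arctan2(-d[0],d[1]))
# caddy near edge
g=f["img"]; 
p=[ray(f,(228,27),.085),ray(f,(446,13),.085)];d=p[1]-p[0];print("caddy edge",np.array(p),np.arctan2(d[1],d[0]),np.linalg.norm(d))
```

```text
[0.4437 0.2087 0.156 ] [0.4357 0.1206 0.156 ] c [0.4397 0.1647 0.156 ] len 0.08848156629374203 yaw -0.09071083677385026
[0.4871 0.1808 0.156 ] [0.4836 0.1404 0.156 ] c [0.4853 0.1606 0.156 ] len 0.040603061313766 yaw -0.08759070889452057
[0.5329 0.1775 0.156 ] [0.5291 0.137  0.156 ] c [0.531  0.1572 0.156 ] len 0.0405885289442919 yaw -0.093614577215512
[0.5786 0.1728 0.156 ] [0.5747 0.1322 0.156 ] c [0.5767 0.1525 0.156 ] len 0.04077147084951064 yaw -0.0958197993175163
caddy edge [[0.4439 0.2701 0.085 ]
 [0.6402 0.2684 0.085 ]] -0.008433943633759867 0.19630083094559161
```

```bash
python3 -c "
from h import *
plan(.4397,.1647,.102,1.479)"
```

```text
pos [ 0.0548 -0.0738  0.2161] ang [-0.0011  0.0012  0.0241] | now [0.5096 0.1048 0.3181] phi 1.4979 F [ 0.4 -0.4 -0.2] gap 0.299 grip 0.0 t 9.65 j6 0.23
```

Emit:
{"api": "apply_moves", "payload": {
  "motion": [
    {"jaw": 0.3, "delta_pos": [0.028, -0.037, 0.0], "angular": [0, 0, 0.024]},
    {"jaw": 0.3, "delta_pos": [0.055, -0.074, 0.0], "angular": [0, 0, 0.024]},
    {"jaw": 0.3, "delta_pos": [0.055, -0.074, 0.04], "angular": [0, 0, 0.024]},
    {"jaw": 0.3, "delta_pos": [0.055, -0.074, 0.08], "angular": [0, 0, 0.024]},
    {"jaw": 0.3, "delta_pos": [0.055, -0.074, 0.11], "angular": [0, 0, 0.024]},
    {"jaw": 0.3, "delta_pos": [0.055, -0.074, 0.11], "angular": [0, 0, 0.024]}
  ]
}}

```text
clock: 10.25
ee_pos: [0.4359, 0.1651, 0.2038]
eef_rot: [-0.002, 0.739, 0.674, -0.004]
force: [-0.4, 0.2, 0.2]
finger_gap: 0.302
grip_force: 0.0
```

```bash
python3 -c "
from h import *
plan(.4397,.1647,.102,1.479)"
```

```text
pos [0.0003 0.0047 0.1018] ang [-0.0109  0.0052  0.0011] | now [0.4359 0.1651 0.2038] phi 1.4799 F [-0.4  0.2  0.2] gap 0.302 grip 0.0 t 10.25 j6 0.4
```

Emit:
{"api": "apply_moves", "payload": {
  "motion": [
    {"jaw": 0.3, "delta_pos": [0, 0, 0.03], "angular": [0, 0, 0]},
    {"jaw": 0.3, "delta_pos": [0, 0, 0.05], "angular": [0, 0, 0]},
    {"jaw": 0.3, "delta_pos": [0, 0, 0.05], "angular": [0, 0, 0]},
    {"jaw": 0.3, "delta_pos": [0, 0, 0.05], "angular": [0, 0, 0]}
  ]
}}

```text
clock: 10.65
ee_pos: [0.4405, 0.1666, 0.1603]
eef_rot: [0.0, 0.739, 0.674, 0.001]
force: [-0.2, -1.0, 0.2]
finger_gap: 0.303
grip_force: 0.0
```

```bash
python3 -c "
from h import *
plan(.4397,.1647,.102,1.479)"
```

```text
pos [-0.002  -0.0007  0.0583] ang [ 0.0017 -0.0006 -0.0011] | now [0.4405 0.1666 0.1603] phi 1.4782 F [-0.2 -1.   0.2] gap 0.303 grip 0.0 t 10.65 j6 0.4
```

Settled well. Descend and grip.

Emit:
{"api": "apply_moves", "payload": {
  "motion": [
    {"jaw": 0.3, "delta_pos": [-0.002, -0.001, 0.03], "angular": [0, 0, 0]},
    {"jaw": 0.3, "delta_pos": [-0.002, -0.001, 0.058], "angular": [0, 0, 0]},
    {"jaw": 0.3, "delta_pos": [-0.002, -0.001, 0.058], "angular": [0, 0, 0]},
    {"jaw": 0.3, "delta_pos": [-0.002, -0.001, 0.058], "angular": [0, 0, 0]},
    {"jaw": 0.0, "delta_pos": [-0.002, -0.001, 0.058], "angular": [0, 0, 0]},
    {"jaw": 0.0, "delta_pos": [-0.002, -0.001, 0.058], "angular": [0, 0, 0]},
    {"jaw": 0.0, "delta_pos": [-0.002, -0.001, 0.058], "angular": [0, 0, 0]},
    {"jaw": 0.0, "delta_pos": [-0.002, -0.001, 0.058], "angular": [0, 0, 0]}
  ]
}}

```text
clock: 11.45
ee_pos: [0.4394, 0.1652, 0.1026]
eef_rot: [0.0, 0.739, 0.673, 0.001]
force: [-1.4, 0.4, 6.3]
finger_gap: 0.089
grip_force: 30.0
```

```bash
python3 -c "
from h import *
plan(.4397,.1647,.102,1.479)"
```

```text
pos [-0.0005  0.0003  0.0006] ang [ 0.0029 -0.0015 -0.0015] | now [0.4394 0.1652 0.1026] phi 1.4778 F [-1.4  0.4  6.3] gap 0.089 grip 30.0 t 11.45 j6 0.4
```

Emit:
{"api": "apply_moves", "payload": {
  "motion": [
    {"jaw": 0.0, "delta_pos": [0, 0, -0.02], "angular": [0, 0, 0]},
    {"jaw": 0.0, "delta_pos": [0, 0, -0.05], "angular": [0, 0, 0]},
    {"jaw": 0.0, "delta_pos": [0, 0, -0.09], "angular": [0, 0, 0]},
    {"jaw": 0.0, "delta_pos": [0, 0, -0.13], "angular": [0, 0, 0]},
    {"jaw": 0.0, "delta_pos": [0, 0, -0.17], "angular": [0, 0, 0]},
    {"jaw": 0.0, "delta_pos": [0, 0, -0.2], "angular": [0, 0, 0]},
    {"jaw": 0.0, "delta_pos": [0, 0, -0.2], "angular": [0, 0, 0]},
    {"jaw": 0.0, "delta_pos": [0, 0, -0.2], "angular": [0, 0, 0]}
  ]
}}

```text
clock: 12.25
ee_pos: [0.4384, 0.1647, 0.3011]
eef_rot: [0.0, 0.739, 0.673, 0.001]
force: [-0.8, 0.1, -1.3]
finger_gap: 0.088
grip_force: 30.0
```

Run:
```python
from h import *
import pickle
plan(.5918,-.152,.3,1.5708*2-.097)
f=wristf(); pickle.dump(f,open("w6.pkl","wb")); save(f,"w6.png")
M=np.array(f["mount"])
Mi=np.linalg.inv(M)
P=[[.046,0,.0886-.142],[.046,.004,.0886-.142],[.055,0,.0886-.115],[.055,0,.0886-.012],[.051,0,.0886]]
for p in P:
    q=Mi@[*p,1]; print(p,cv2.projectPoints(q[:3].reshape(1,1,3),np.zeros(3),np.zeros(3),f["mtx"],f["D"])[0].ravel().round(1))
```

```text
pos [-0.3011  0.1821  0.0011] ang [ 1.6000e-03  7.0000e-04 -1.9951e+00] | now [0.4384 0.1647 0.3011] phi 1.4777 F [-0.8  0.1 -1.3] gap 0.088 grip 30.0 t 12.25 j6 0.4
[0.046, 0, -0.05339999999999999] [310.5 203.2]
[0.046, 0.004, -0.05339999999999999] [323.6 203.2]
[0.055, 0, -0.026400000000000007] [311.3 166.6]
[0.055, 0, 0.0766] [313.2 153.3]
[0.051, 0, 0.0886] [313.3 158.9]
```

View pics/w6.png

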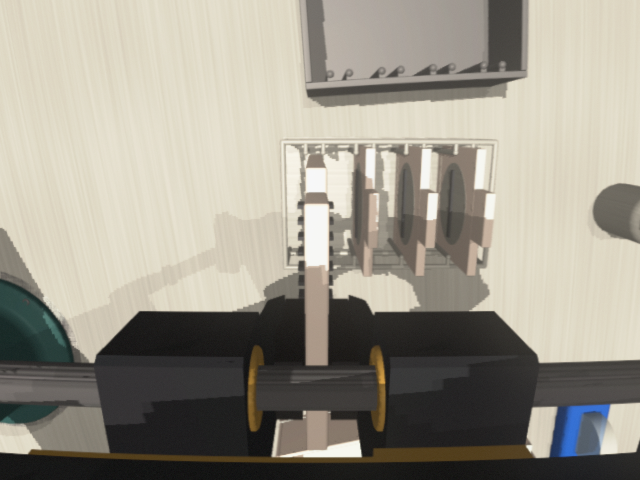

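Emit:
{"api": "apply_moves", "payload": {
  "motion": [
    {"jaw": 0.0, "delta_pos": [-0.301, 0.182, 0], "angular": [0, 0, -1.0]},
    {"jaw": 0.0, "delta_pos": [-0.301, 0.182, 0], "angular": [0, 0, -1.0]},
    {"jaw": 0.0, "delta_pos": [-0.301, 0.182, 0], "angular": [0, 0, -1.0]},
    {"jaw": 0.0, "delta_pos": [-0.301, 0.182, 0], "angular": [0, 0, -1.0]},
    {"jaw": 0.0, "delta_pos": [-0.301, 0.182, 0], "angular": [0, 0, -1.0]},
    {"jaw": 0.0, "delta_pos": [-0.301, 0.182, 0], "angular": [0, 0, -1.0]},
    {"jaw": 0.0, "delta_pos": [-0.301, 0.182, 0], "angular": [0, 0, -1.0]},
    {"jaw": 0.0, "delta_pos": [-0.301, 0.182, 0], "angular": [0, 0, -1.0]}
  ]
}}

```text
clock: 13.1
ee_pos: [0.591, -0.1552, 0.2969]
eef_rot: [-0.002, 0.426, 0.905, -0.001]
force: [0.4, -0.0, -1.5]
finger_gap: 0.087
grip_force: 30.0
```

Emit:
{"api": "apply_moves", "payload": {
  "motion": [
    {"jaw": 0.0, "delta_pos": [0, 0, 0], "angular": [0, 0, -0.995]},
    {"jaw": 0.0, "delta_pos": [0, 0, 0], "angular": [0, 0, -0.995]},
    {"jaw": 0.0, "delta_pos": [0, 0, 0], "angular": [0, 0, -0.995]},
    {"jaw": 0.0, "delta_pos": [0, 0, 0], "angular": [0, 0, -0.995]},
    {"jaw": 0.0, "delta_pos": [0, 0, 0], "angular": [0, 0, -0.995]},
    {"jaw": 0.0, "delta_pos": [0, 0, 0], "angular": [0, 0, -0.995]},
    {"jaw": 0.0, "delta_pos": [0, 0, 0], "angular": [0, 0, -0.995]},
    {"jaw": 0.0, "delta_pos": [0, 0, 0], "angular": [0, 0, -0.995]}
  ]
}}

```text
clock: 13.9
ee_pos: [0.5905, -0.1517, 0.2985]
eef_rot: [-0.002, 0.049, 0.999, 0.0]
force: [0.2, 0.5, -0.7]
finger_gap: 0.084
grip_force: 30.0
```

```bash
python3 -c "
from h import *
plan(.5916,-.1537,.25,3.0446)"
```

```text
pos [-0.0014 -0.002   0.0485] ang [ 0.0009 -0.0045 -0.0014] | now [ 0.5905 -0.1517  0.2985] phi 3.0435 F [ 0.2  0.5 -0.7] gap 0.084 grip 30.0 t 13.9 j6 -1.76
```

Emit:
{"api": "apply_moves", "payload": {
  "motion": [
    {"jaw": 0.0, "delta_pos": [-0.001, -0.002, 0.03], "angular": [0, 0, 0]},
    {"jaw": 0.0, "delta_pos": [-0.001, -0.002, 0.055], "angular": [0, 0, 0]},
    {"jaw": 0.0, "delta_pos": [-0.001, -0.002, 0.063], "angular": [0, 0, 0]},
    {"jaw": 0.0, "delta_pos": [-0.001, -0.002, 0.063], "angular": [0, 0, 0]},
    {"jaw": 0.0, "delta_pos": [-0.001, -0.002, 0.063], "angular": [0, 0, 0]},
    {"jaw": 0.0, "delta_pos": [-0.001, -0.002, 0.063], "angular": [0, 0, 0]}
  ]
}}

```text
clock: 14.5
ee_pos: [0.5933, -0.1543, 0.2396]
eef_rot: [0.001, 0.049, 0.999, -0.0]
force: [-0.7, -0.5, -0.8]
finger_gap: 0.084
grip_force: 30.0
```

Run:
```python
from h import *
import pickle
plan(.5916,-.1537,.232,3.0446)
f=wristf(); pickle.dump(f,open("w7.pkl","wb"))
t=r.grab_frame("scene")
cv2.imwrite("pics/w7.png",cv2.hconcat([cv2.resize(f["img"][60:360,170:470],(400,400)),cv2.resize(t["img"][210:370,220:380],(400,400),interpolation=2)])[:,:,::-1])
```

```text
pos [0.0018 0.0005 0.0076] ang [-0.0008  0.0035 -0.0003] | now [ 0.5933 -0.1543  0.2396] phi 3.0444 F [-0.7 -0.5 -0.8] gap 0.084 grip 30.0 t 14.5 j6 -1.77
```

View pics/w7.png

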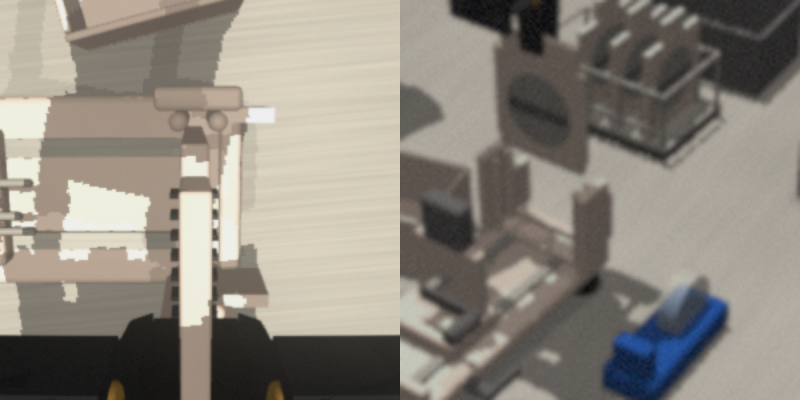

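Run:
```python
from h import *
import pickle
plan(.5916,-.1537,.232,3.0446)
f=pickle.load(open("w7.pkl","rb")); g=f["img"].astype(int).mean(2).astype(int)
for row in(147,150,153): print(row,g[row,294:344].tolist())
for row in(175,215,250): print(row,g[row,296:340].tolist())
```

```text
pos [0.0017 0.0004 0.0075] ang [-0.0007  0.0035 -0.0002] | now [ 0.5932 -0.1543  0.2395] phi 3.0444 F [ 0.1 -0.4 -1.1] gap 0.089 grip 30.0 t 14.6 j6 -1.77
147 [148, 148, 144, 133, 124, 126, 131, 132, 135, 135, 134, 132, 128, 125, 116, 107, 99, 106, 138, 164, 153, 151, 154, 165, 165, 166, 161, 151, 149, 141, 117, 101, 101, 112, 128, 138, 145, 149, 151, 152, 154, 151, 146, 141, 136, 141, 159, 175, 175, 175]
150 [146, 144, 132, 122, 128, 133, 137, 139, 144, 145, 144, 140, 136, 132, 126, 119, 111, 123, 165, 172, 174, 173, 173, 173, 174, 173, 174, 172, 173, 172, 158, 124, 114, 130, 142, 150, 155, 161, 165, 168, 167, 164, 158, 152, 145, 134, 141, 164, 174, 174]
153 [147, 145, 138, 120, 125, 131, 136, 137, 139, 139, 139, 136, 132, 128, 123, 118, 122, 152, 170, 170, 171, 171, 171, 171, 170, 170, 171, 172, 173, 173, 172, 161, 136, 129, 140, 145, 152, 156, 159, 160, 161, 156, 153, 148, 141, 135, 147, 170, 172, 165]
175 [123, 122, 123, 122, 125, 129, 128, 131, 125, 121, 135, 144, 149, 149, 149, 149, 149, 150, 148, 149, 149, 150, 149, 148, 149, 148, 149, 148, 146, 136, 139, 158, 174, 174, 174, 175, 172, 162, 137, 136, 154, 163, 169, 173]
215 [147, 147, 146, 144, 142, 142, 144, 144, 163, 208, 225, 233, 233, 233, 232, 233, 233, 234, 233, 234, 234, 233, 233, 234, 233, 233, 234, 233, 233, 233, 232, 222, 199, 184, 224, 227, 228, 213, 162, 196, 218, 228, 232, 232]
250 [144, 128, 81, 60, 59, 58, 60, 75, 133, 201, 222, 231, 233, 232, 233, 233, 232, 232, 232, 233, 233, 233, 232, 233, 232, 232, 232, 233, 233, 233, 230, 219, 185, 99, 68, 69, 97, 140, 170, 217, 231, 236, 237, 236]
```

Emit:
{"api": "apply_moves", "payload": {
  "motion": [
    {"jaw": 0.0, "delta_pos": [0.0015, 0, 0.0], "angular": [0, 0, 0]},
    {"jaw": 0.0, "delta_pos": [0.0015, 0, 0.01], "angular": [0, 0, 0]},
    {"jaw": 0.0, "delta_pos": [0.0015, 0, 0.02], "angular": [0, 0, 0]},
    {"jaw": 0.0, "delta_pos": [0.0015, 0, 0.03], "angular": [0, 0, 0]},
    {"jaw": 0.0, "delta_pos": [0.0015, 0, 0.035], "angular": [0, 0, 0]},
    {"jaw": 0.0, "delta_pos": [0.0015, 0, 0.04], "angular": [0, 0, 0]},
    {"jaw": 0.0, "delta_pos": [0.0015, 0, 0.04], "angular": [0, 0, 0]}
  ]
}}

```text
clock: 15.3
ee_pos: [0.5902, -0.1536, 0.1965]
eef_rot: [-0.001, 0.048, 0.999, 0.0]
force: [-0.1, 0.8, -0.6]
finger_gap: 0.083
grip_force: 30.0
```

Emit:
{"api": "apply_moves", "payload": {
  "motion": [
    {"jaw": 0.0, "delta_pos": [0, 0, 0.01], "angular": [0, 0, 0]},
    {"jaw": 0.0, "delta_pos": [0, 0, 0.02], "angular": [0, 0, 0]},
    {"jaw": 0.0, "delta_pos": [0, 0, 0.03], "angular": [0, 0, 0]},
    {"jaw": 0.0, "delta_pos": [0, 0, 0.04], "angular": [0, 0, 0]},
    {"jaw": 0.0, "delta_pos": [0, 0, 0.05], "angular": [0, 0, 0]},
    {"jaw": 0.0, "delta_pos": [0, 0, 0.058], "angular": [0, 0, 0]},
    {"jaw": 0.0, "delta_pos": [0, 0, 0.062], "angular": [0, 0, 0]},
    {"jaw": 0.0, "delta_pos": [0, 0, 0.062], "angular": [0, 0, 0]}
  ]
}}

```text
clock: 16.1
ee_pos: [0.5902, -0.1537, 0.1347]
eef_rot: [-0.001, 0.049, 0.999, 0.0]
force: [1.0, 1.1, -1.5]
finger_gap: 0.087
grip_force: 30.0
```

Emit:
{"api": "apply_moves", "payload": {
  "motion": [
    {"jaw": 0.0, "delta_pos": [0, 0, 0.002], "angular": [0, 0, 0]},
    {"jaw": 0.0, "delta_pos": [0, 0, 0.003], "angular": [0, 0, 0]},
    {"jaw": 0.0, "delta_pos": [0, 0, 0.003], "angular": [0, 0, 0]}
  ]
}}

```text
clock: 16.4
ee_pos: [0.591, -0.1539, 0.1336]
eef_rot: [0.0, 0.049, 0.999, -0.0]
force: [-2.3, 2.1, 2.5]
finger_gap: 0.083
grip_force: 30.0
```

Emit:
{"api": "apply_moves", "payload": {
  "motion": [
    {"jaw": 0.3, "delta_pos": [0, 0, 0.002], "angular": [0, 0, 0]},
    {"jaw": 0.3, "delta_pos": [0, 0, 0.002], "angular": [0, 0, 0]},
    {"jaw": 0.3, "delta_pos": [0, 0, 0.002], "angular": [0, 0, 0]},
    {"jaw": 0.3, "delta_pos": [0, 0, -0.03], "angular": [0, 0, 0]},
    {"jaw": 0.3, "delta_pos": [0, 0, -0.08], "angular": [0, 0, 0]},
    {"jaw": 0.3, "delta_pos": [0, 0, -0.13], "angular": [0, 0, 0]},
    {"jaw": 0.3, "delta_pos": [0, 0, -0.17], "angular": [0, 0, 0]},
    {"jaw": 0.3, "delta_pos": [0, 0, -0.17], "angular": [0, 0, 0]}
  ]
}}

```text
clock: 17.2
ee_pos: [0.5945, -0.1553, 0.3116]
eef_rot: [0.007, 0.049, 0.999, -0.002]
force: [-0.8, -0.2, 0.9]
finger_gap: 0.3
grip_force: 0.0
```

Run:
```python
from h import *
import pickle
plan(.541,.25,.3,1.56)
f=wristf(); pickle.dump(f,open("w8.pkl","wb"))
g=f["img"].astype(int).mean(2).astype(int)
print(proj(f,[[.5918,-.1537,.187],[.5918-.046,-.1537+.0045,.187]]))
```

```text
pos [0.0928 0.3982 0.0091] ang [0.0099 0.0171 1.8899] | now [ 0.5945 -0.1553  0.3116] phi 3.0444 F [-0.8 -0.2  0.9] gap 0.3 grip 0.0 t 17.2 j6 -1.77
[[319.28617294 218.89869935]
 [319.42118802 154.39918073]]
```

Emit:
{"api": "apply_moves", "payload": {
  "motion": [
    {"jaw": 0.3, "delta_pos": [0.093, 0.398, 0], "angular": [0, 0, 0.95]},
    {"jaw": 0.3, "delta_pos": [0.093, 0.398, 0], "angular": [0, 0, 0.95]},
    {"jaw": 0.3, "delta_pos": [0.093, 0.398, 0], "angular": [0, 0, 0.95]},
    {"jaw": 0.3, "delta_pos": [0.093, 0.398, 0], "angular": [0, 0, 0.95]},
    {"jaw": 0.3, "delta_pos": [0.093, 0.398, 0], "angular": [0, 0, 0.95]},
    {"jaw": 0.3, "delta_pos": [0.093, 0.398, 0], "angular": [0, 0, 0.95]},
    {"jaw": 0.3, "delta_pos": [0.093, 0.398, 0], "angular": [0, 0, 0.95]},
    {"jaw": 0.3, "delta_pos": [0.093, 0.398, 0], "angular": [0, 0, 0.95]}
  ]
}}

```text
clock: 18.05
ee_pos: [0.5385, 0.2297, 0.3003]
eef_rot: [-0.001, 0.409, 0.912, -0.001]
force: [1.1, 0.4, 0.7]
finger_gap: 0.304
grip_force: 0.0
```

Emit:
{"api": "apply_moves", "payload": {
  "motion": [
    {"jaw": 0.3, "delta_pos": [0, 0, 0], "angular": [0, 0, 0.94]},
    {"jaw": 0.3, "delta_pos": [0, 0, 0], "angular": [0, 0, 0.94]},
    {"jaw": 0.3, "delta_pos": [0, 0, 0], "angular": [0, 0, 0.94]},
    {"jaw": 0.3, "delta_pos": [0, 0, 0], "angular": [0, 0, 0.94]},
    {"jaw": 0.3, "delta_pos": [0, 0, 0], "angular": [0, 0, 0.94]},
    {"jaw": 0.3, "delta_pos": [0, 0, 0], "angular": [0, 0, 0.94]},
    {"jaw": 0.3, "delta_pos": [0, 0, 0], "angular": [0, 0, 0.94]}
  ]
}}

```text
clock: 18.75
ee_pos: [0.5393, 0.228, 0.301]
eef_rot: [-0.0, 0.71, 0.704, -0.001]
force: [-0.1, 0.3, 0.3]
finger_gap: 0.302
grip_force: 0.0
```

Run:
```python
from h import *
import pickle
plan(.541,.25,.3,1.56)
f=wristf(); pickle.dump(f,open("w9.pkl","wb"))
print(proj(f,[[.541,.3267,.085]]))
cv2.imwrite("pics/w9.png",cv2.resize(f["img"][0:280,130:510],None,fx=2,fy=2,interpolation=2)[:,:,::-1])
```

```text
pos [0.022  0.0015 0.001 ] ang [-0.0031  0.0014  0.0042] | now [0.5393 0.228  0.301 ] phi 1.5633 F [-0.1  0.3  0.3] gap 0.302 grip 0.0 t 18.75 j6 0.37
[[315.87698603  95.5308476 ]]
```

View pics/w9.png

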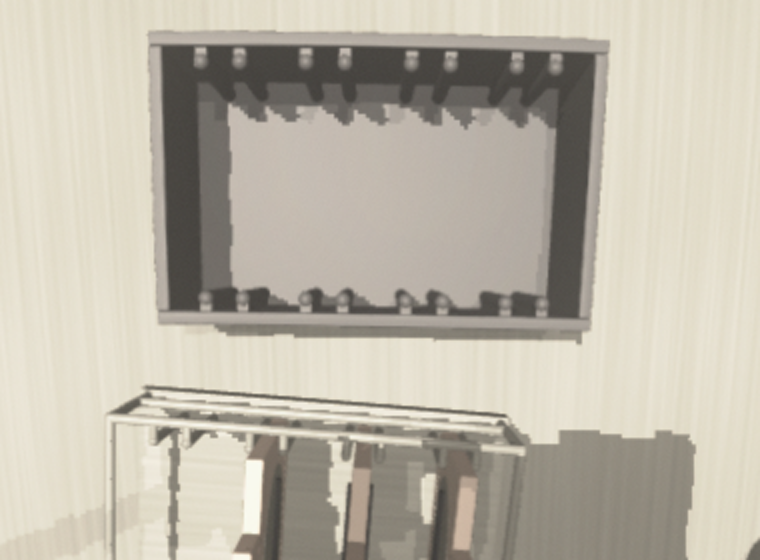

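Run:
```python
from h import *
import pickle
np.set_printoptions(precision=4,suppress=True)
f=pickle.load(open("w9.pkl","rb"))
c=lambda p,z=.083: ray(f,[130+(p[0]+.5)/2-.5,(p[1]+.5)/2-.5],z)
F=[(201,60),(239,60),(306,60),(345,61),(412,62),(451,64),(517,65),(556,66)]
N=[(206,299),(242,299),(306,299),(344,299),(405,300),(442,301),(506,303),(542,305)]
PF=np.array([c(p) for p in F]);PN=np.array([c(p) for p in N])
for i in range(4):
    a=PF[2*i:2*i+2].mean(0);b=PN[2*i:2*i+2].mean(0)
    print(i,a,b,"mid",(a+b)/2,"yaw",np.arctan2(-(a-b)[0],(a-b)[1]),np.linalg.norm(a-b),np.linalg.norm(PF[2*i]-PF[2*i+1]))
C=[c(p,.085) for p in((149,32),(609,40),(589,331),(160,325))]
print(np.array(C),np.mean(C,0)); 
d=C[1]-C[0];e=C[2]-C[3];print(np.arctan2(d[1],d[0]),np.arctan2(e[1],e[0]),np.linalg.norm(d),np.linalg.norm(e))
```

```text
0 [0.4754 0.383  0.083 ] [0.4727 0.2805 0.083 ] mid [0.474  0.3317 0.083 ] yaw -0.025838933051715408 0.10251241695456847 0.01657551355770766
1 [0.5212 0.382  0.083 ] [0.519  0.2799 0.083 ] mid [0.5201 0.331  0.083 ] yaw -0.02104721418654658 0.10203817598592099 0.0168962813025007
2 [0.5671 0.3806 0.083 ] [0.5641 0.2789 0.083 ] mid [0.5656 0.3298 0.083 ] yaw -0.029608270717534982 0.1016977101795881 0.016925218888978112
3 [0.6127 0.3797 0.083 ] [0.6102 0.2772 0.083 ] mid [0.6115 0.3284 0.083 ] yaw -0.02475467642469558 0.10248681498767692 0.017035520546263654
[[0.4454 0.3948 0.085 ]
 [0.6436 0.39   0.085 ]
 [0.6403 0.2651 0.085 ]
 [0.4429 0.2692 0.085 ]] [0.543  0.3298 0.085 ]
-0.023905771996132794 -0.02115400745552902 0.19825220573071206 0.19750091752206872
```

```bash
python3 -c "
from h import *
plan(.575,.1525,.18,1.479)"
```

```text
pos [-0.0752  0.0364  0.1214] ang [-0.0023  0.0012  0.1068] | now [0.5394 0.2281 0.3014] phi 1.5629 F [-0.4 -0.2  0.6] gap 0.303 grip 0.0 t 18.8 j6 0.37
```

Emit:
{"api": "apply_moves", "payload": {
  "motion": [
    {"jaw": 0.3, "delta_pos": [-0.04, 0.018, 0], "angular": [0, 0, 0.107]},
    {"jaw": 0.3, "delta_pos": [-0.075, 0.036, 0.02], "angular": [0, 0, 0.107]},
    {"jaw": 0.3, "delta_pos": [-0.075, 0.036, 0.06], "angular": [0, 0, 0.107]},
    {"jaw": 0.3, "delta_pos": [-0.075, 0.036, 0.1], "angular": [0, 0, 0.107]},
    {"jaw": 0.3, "delta_pos": [-0.075, 0.036, 0.12], "angular": [0, 0, 0.107]},
    {"jaw": 0.3, "delta_pos": [-0.075, 0.036, 0.12], "angular": [0, 0, 0.107]},
    {"jaw": 0.3, "delta_pos": [-0.075, 0.036, 0.12], "angular": [0, 0, 0.107]},
    {"jaw": 0.3, "delta_pos": [-0.075, 0.036, 0.12], "angular": [0, 0, 0.107]}
  ]
}}

```text
clock: 19.6
ee_pos: [0.5765, 0.1534, 0.185]
eef_rot: [0.001, 0.74, 0.673, 0.002]
force: [-0.3, -0.5, 0.7]
finger_gap: 0.303
grip_force: 0.0
```

```bash
python3 -c "
from h import *
plan(.575,.1525,.102,1.479)"
```

```text
pos [-0.0011 -0.0017  0.083 ] ang [ 0.0042 -0.0014 -0.0028] | now [0.5765 0.1534 0.185 ] phi 1.4768 F [-0.3 -0.5  0.7] gap 0.303 grip 0.0 t 19.6 j6 0.31
```

Emit:
{"api": "apply_moves", "payload": {
  "motion": [
    {"jaw": 0.3, "delta_pos": [-0.001, -0.001, 0.04], "angular": [0, 0, 0]},
    {"jaw": 0.3, "delta_pos": [-0.001, -0.001, 0.083], "angular": [0, 0, 0]},
    {"jaw": 0.3, "delta_pos": [-0.001, -0.001, 0.083], "angular": [0, 0, 0]},
    {"jaw": 0.3, "delta_pos": [-0.001, -0.001, 0.083], "angular": [0, 0, 0]},
    {"jaw": 0.0, "delta_pos": [-0.001, -0.001, 0.083], "angular": [0, 0, 0]},
    {"jaw": 0.0, "delta_pos": [-0.001, -0.001, 0.083], "angular": [0, 0, 0]},
    {"jaw": 0.0, "delta_pos": [-0.001, -0.001, 0.083], "angular": [0, 0, 0]},
    {"jaw": 0.0, "delta_pos": [-0.001, -0.001, 0.083], "angular": [0, 0, 0]}
  ]
}}

```text
clock: 20.4
ee_pos: [0.5758, 0.1526, 0.1026]
eef_rot: [0.001, 0.74, 0.673, 0.002]
force: [-1.0, 0.2, 6.2]
finger_gap: 0.089
grip_force: 30.0
```

```bash
python3 -c "
from h import *
plan(.6098,.3284,.26,1.547)"
```

```text
pos [ 0.1785  0.0178 -0.1571] ang [ 0.0051 -0.0016 -0.0901] | now [0.5758 0.1526 0.1026] phi 1.4762 F [-1.   0.2  6.2] gap 0.089 grip 30.0 t 20.4 j6 0.31
```

Emit:
{"api": "apply_moves", "payload": {
  "motion": [
    {"jaw": 0.0, "delta_pos": [0, 0, -0.03], "angular": [0, 0, 0]},
    {"jaw": 0.0, "delta_pos": [0, 0, -0.07], "angular": [0, 0, 0]},
    {"jaw": 0.0, "delta_pos": [0, 0, -0.11], "angular": [0, 0, 0]},
    {"jaw": 0.0, "delta_pos": [0.04, 0.004, -0.13], "angular": [0, 0, -0.03]},
    {"jaw": 0.0, "delta_pos": [0.09, 0.009, -0.13], "angular": [0, 0, -0.06]},
    {"jaw": 0.0, "delta_pos": [0.135, 0.014, -0.13], "angular": [0, 0, -0.09]},
    {"jaw": 0.0, "delta_pos": [0.178, 0.018, -0.12], "angular": [0, 0, -0.09]},
    {"jaw": 0.0, "delta_pos": [0.178, 0.018, -0.1], "angular": [0, 0, -0.09]}
  ]
}}

```text
clock: 21.2
ee_pos: [0.6104, 0.3338, 0.2019]
eef_rot: [0.0, 0.714, 0.7, 0.003]
force: [0.4, 0.1, -0.6]
finger_gap: 0.086
grip_force: 30.0
```

Emit:
{"api": "apply_moves", "payload": {
  "motion": [
    {"jaw": 0.0, "delta_pos": [0, 0, 0], "angular": [0, 0, 0]},
    {"jaw": 0.0, "delta_pos": [0, 0, 0], "angular": [0, 0, 0]},
    {"jaw": 0.0, "delta_pos": [0, 0, 0], "angular": [0, 0, 0]}
  ]
}}

```text
clock: 21.5
ee_pos: [0.6093, 0.3269, 0.2011]
eef_rot: [0.0, 0.716, 0.698, 0.001]
force: [-0.3, -0.0, -0.6]
finger_gap: 0.088
grip_force: 30.0
```

Run:
```python
from h import *
import pickle
plan(.6098,.3284,.0946,1.547)
f=wristf(); pickle.dump(f,open("wa.pkl","wb")); g=f["img"].astype(int).mean(2).astype(int)
print(proj(f,[[.6127,.3797,.083],[.4754,.383,.083]]))
cv2.imwrite("pics/wa.png",cv2.resize(f["img"][20:320,150:500],None,fx=2,fy=2,interpolation=2)[:,:,::-1])
```

```text
pos [0.0015 0.0003 0.1065] ang [ 0.0016 -0.0006 -0.0016] | now [0.6093 0.3269 0.2011] phi 1.5457 F [-0.3 -0.  -0.6] gap 0.088 grip 30.0 t 21.5 j6 0.48
[[316.41018296 153.50869847]
 [120.09731001 155.3330662 ]]
```

Run:
```python
import pickle
from h import *
g=pickle.load(open("wa.pkl","rb"))["img"].astype(int).mean(2).astype(int)
for row in(148,152,155,158,165,240): print(row,g[row,294:344].tolist())
```

```text
148 [110, 110, 110, 110, 112, 113, 126, 163, 192, 191, 182, 185, 193, 186, 150, 94, 93, 107, 110, 112, 111, 111, 112, 113, 112, 112, 111, 110, 107, 91, 92, 137, 189, 193, 188, 180, 183, 189, 178, 143, 114, 112, 112, 111, 112, 111, 110, 112, 110, 111]
152 [112, 111, 109, 112, 110, 112, 121, 141, 156, 167, 172, 165, 152, 139, 122, 100, 97, 111, 112, 112, 111, 113, 113, 113, 112, 112, 111, 111, 108, 99, 104, 129, 147, 159, 173, 173, 161, 148, 133, 115, 105, 109, 112, 111, 111, 111, 111, 111, 111, 109]
155 [129, 127, 129, 129, 127, 121, 124, 137, 149, 157, 160, 156, 145, 134, 119, 119, 138, 140, 140, 140, 140, 139, 138, 139, 137, 136, 137, 137, 128, 116, 112, 118, 131, 151, 159, 160, 155, 142, 128, 115, 111, 111, 112, 112, 111, 110, 112, 111, 112, 111]
158 [159, 193, 196, 194, 192, 181, 177, 172, 164, 145, 129, 130, 144, 165, 162, 147, 141, 140, 142, 140, 142, 139, 141, 141, 140, 138, 138, 138, 136, 128, 115, 116, 119, 117, 120, 134, 134, 121, 125, 132, 132, 130, 126, 125, 124, 118, 111, 110, 109, 110]
165 [188, 195, 196, 195, 191, 181, 181, 179, 180, 184, 191, 188, 172, 152, 151, 151, 150, 150, 150, 150, 150, 149, 149, 150, 149, 150, 150, 152, 151, 150, 149, 144, 154, 187, 192, 193, 192, 192, 192, 191, 192, 191, 192, 190, 190, 183, 154, 117, 111, 111]
240 [101, 100, 103, 102, 102, 102, 101, 102, 102, 102, 110, 127, 196, 247, 252, 252, 253, 252, 252, 252, 252, 252, 252, 252, 252, 252, 252, 252, 252, 252, 251, 245, 214, 109, 83, 93, 101, 103, 102, 102, 104, 103, 103, 103, 102, 102, 102, 102, 101, 99]
```

Emit:
{"api": "apply_moves", "payload": {
  "motion": [
    {"jaw": 0.0, "delta_pos": [0.001, 0, 0.015], "angular": [0, 0, 0]},
    {"jaw": 0.0, "delta_pos": [0.001, 0, 0.03], "angular": [0, 0, 0]},
    {"jaw": 0.0, "delta_pos": [0.001, 0, 0.045], "angular": [0, 0, 0]},
    {"jaw": 0.0, "delta_pos": [0.001, 0, 0.06], "angular": [0, 0, 0]},
    {"jaw": 0.0, "delta_pos": [0.001, 0, 0.075], "angular": [0, 0, 0]},
    {"jaw": 0.0, "delta_pos": [0.001, 0, 0.09], "angular": [0, 0, 0]},
    {"jaw": 0.0, "delta_pos": [0.001, 0, 0.1], "angular": [0, 0, 0]},
    {"jaw": 0.0, "delta_pos": [0.001, 0, 0.104], "angular": [0, 0, 0]}
  ]
}}

```text
clock: 22.35
ee_pos: [0.6088, 0.3281, 0.0947]
eef_rot: [0.0, 0.715, 0.699, -0.001]
force: [0.6, -2.1, 7.1]
finger_gap: 0.09
grip_force: 30.0
```

Emit:
{"api": "apply_moves", "payload": {
  "motion": [
    {"jaw": 0.0, "delta_pos": [0, 0, 0.002], "angular": [0, 0, 0]},
    {"jaw": 0.0, "delta_pos": [0, 0, 0.003], "angular": [0, 0, 0]},
    {"jaw": 0.0, "delta_pos": [0, 0, 0.003], "angular": [0, 0, 0]}
  ]
}}

```text
clock: 22.65
ee_pos: [0.6097, 0.3285, 0.0948]
eef_rot: [0.001, 0.716, 0.699, 0.001]
force: [-0.1, -2.6, 4.7]
finger_gap: 0.084
grip_force: 30.0
```

Emit:
{"api": "apply_moves", "payload": {
  "motion": [
    {"jaw": 0.3, "delta_pos": [0, 0, 0], "angular": [0, 0, 0]},
    {"jaw": 0.3, "delta_pos": [0, 0, 0], "angular": [0, 0, 0]},
    {"jaw": 0.3, "delta_pos": [0, 0, 0], "angular": [0, 0, 0]},
    {"jaw": 0.3, "delta_pos": [0, 0, -0.04], "angular": [0, 0, 0]},
    {"jaw": 0.3, "delta_pos": [0, 0, -0.09], "angular": [0, 0, 0]},
    {"jaw": 0.3, "delta_pos": [0, 0, -0.11], "angular": [0, 0, 0]},
    {"jaw": 0.3, "delta_pos": [0, 0, -0.11], "angular": [0, 0, 0]}
  ]
}}

```text
clock: 23.35
ee_pos: [0.6114, 0.3301, 0.2084]
eef_rot: [0.001, 0.715, 0.699, 0.004]
force: [-0.3, 0.3, 0.9]
finger_gap: 0.299
grip_force: 0.0
```

```bash
python3 -c "
from h import *
plan(.5293,.1572,.19,1.479)"
```

```text
pos [-0.1749 -0.0781  0.017 ] ang [ 0.0098 -0.0059  0.0864] | now [0.6114 0.3301 0.2084] phi 1.5469 F [-0.3  0.3  0.9] gap 0.299 grip 0.0 t 23.35 j6 0.48
```

Emit:
{"api": "apply_moves", "payload": {
  "motion": [
    {"jaw": 0.3, "delta_pos": [-0.045, -0.02, 0], "angular": [0, 0, 0.03]},
    {"jaw": 0.3, "delta_pos": [-0.09, -0.04, 0], "angular": [0, 0, 0.06]},
    {"jaw": 0.3, "delta_pos": [-0.135, -0.06, 0], "angular": [0, 0, 0.086]},
    {"jaw": 0.3, "delta_pos": [-0.175, -0.078, 0.0], "angular": [0, 0, 0.086]},
    {"jaw": 0.3, "delta_pos": [-0.175, -0.078, 0.017], "angular": [0, 0, 0.086]},
    {"jaw": 0.3, "delta_pos": [-0.175, -0.078, 0.017], "angular": [0, 0, 0.086]},
    {"jaw": 0.3, "delta_pos": [-0.175, -0.078, 0.017], "angular": [0, 0, 0.086]}
  ]
}}

```text
clock: 24.05
ee_pos: [0.5256, 0.1555, 0.1842]
eef_rot: [-0.001, 0.739, 0.674, -0.001]
force: [0.2, 0.1, 0.1]
finger_gap: 0.3
grip_force: 0.0
```

```bash
python3 -c "
from h import *
plan(.5293,.1572,.102,1.479)"
```

```text
pos [0.0021 0.0038 0.0822] ang [-0.0037  0.0009  0.0002] | now [0.5256 0.1555 0.1842] phi 1.4792 F [0.2 0.1 0.1] gap 0.3 grip 0.0 t 24.05 j6 0.33
```

Emit:
{"api": "apply_moves", "payload": {
  "motion": [
    {"jaw": 0.3, "delta_pos": [0.002, 0.003, 0.0], "angular": [0, 0, 0]},
    {"jaw": 0.3, "delta_pos": [0.002, 0.003, 0.04], "angular": [0, 0, 0]},
    {"jaw": 0.3, "delta_pos": [0.002, 0.003, 0.082], "angular": [0, 0, 0]},
    {"jaw": 0.3, "delta_pos": [0.002, 0.003, 0.082], "angular": [0, 0, 0]},
    {"jaw": 0.0, "delta_pos": [0.002, 0.003, 0.082], "angular": [0, 0, 0]},
    {"jaw": 0.0, "delta_pos": [0.002, 0.003, 0.082], "angular": [0, 0, 0]},
    {"jaw": 0.0, "delta_pos": [0.002, 0.003, 0.082], "angular": [0, 0, 0]},
    {"jaw": 0.0, "delta_pos": [0.002, 0.003, 0.082], "angular": [0, 0, 0]}
  ]
}}

```text
clock: 24.85
ee_pos: [0.5318, 0.158, 0.1065]
eef_rot: [0.001, 0.739, 0.674, 0.002]
force: [0.4, 0.8, 5.1]
finger_gap: 0.089
grip_force: 30.0
```

```bash
python3 -c "
from h import *
plan(.5639,.3298,.2,1.547)"
```

```text
pos [ 0.1742  0.0167 -0.0931] ang [ 0.0055 -0.0023 -0.0863] | now [0.5318 0.158  0.1065] phi 1.4793 F [0.4 0.8 5.1] gap 0.089 grip 30.0 t 24.85 j6 0.33
```

Emit:
{"api": "apply_moves", "payload": {
  "motion": [
    {"jaw": 0.0, "delta_pos": [0, 0, -0.03], "angular": [0, 0, 0]},
    {"jaw": 0.0, "delta_pos": [0, 0, -0.07], "angular": [0, 0, 0]},
    {"jaw": 0.0, "delta_pos": [0, 0, -0.11], "angular": [0, 0, 0]},
    {"jaw": 0.0, "delta_pos": [0.04, 0.004, -0.13], "angular": [0, 0, -0.03]},
    {"jaw": 0.0, "delta_pos": [0.09, 0.009, -0.13], "angular": [0, 0, -0.06]},
    {"jaw": 0.0, "delta_pos": [0.135, 0.013, -0.13], "angular": [0, 0, -0.086]},
    {"jaw": 0.0, "delta_pos": [0.174, 0.017, -0.12], "angular": [0, 0, -0.086]},
    {"jaw": 0.0, "delta_pos": [0.174, 0.017, -0.1], "angular": [0, 0, -0.086]}
  ]
}}

```text
clock: 25.65
ee_pos: [0.5645, 0.3345, 0.2063]
eef_rot: [0.0, 0.714, 0.7, 0.004]
force: [-0.1, -1.0, -1.4]
finger_gap: 0.088
grip_force: 30.0
```

Emit:
{"api": "apply_moves", "payload": {
  "motion": [
    {"jaw": 0.0, "delta_pos": [0, 0, 0], "angular": [0, 0, 0]},
    {"jaw": 0.0, "delta_pos": [0, 0, 0], "angular": [0, 0, 0]},
    {"jaw": 0.0, "delta_pos": [0, 0, 0], "angular": [0, 0, 0]},
    {"jaw": 0.0, "delta_pos": [0, 0, 0], "angular": [0, 0, 0]}
  ]
}}

```text
clock: 26.05
ee_pos: [0.5634, 0.3284, 0.2055]
eef_rot: [0.0, 0.716, 0.698, 0.001]
force: [-0.3, 0.2, -0.1]
finger_gap: 0.083
grip_force: 30.0
```

```bash
cat >> h.py <<'E'
def prof(rows=(150,154,157,160,165)):
    f=wristf(); g=f["img"].astype(int).mean(2).astype(int)
    for row in rows: print(row,g[row,294:344].tolist())
E
python3 - <<'E'
from h import *
plan(.5639,.3298,.0985,1.547); prof()
E
```

```text
pos [0.0013 0.0002 0.107 ] ang [ 0.0026 -0.0014 -0.0019] | now [0.5634 0.3284 0.2055] phi 1.5455 F [-0.3  0.2 -0.1] gap 0.083 grip 30.0 t 26.05 j6 0.51
150 [110, 109, 110, 109, 111, 111, 121, 143, 143, 146, 143, 141, 136, 133, 110, 87, 90, 106, 109, 111, 111, 112, 111, 111, 111, 111, 110, 108, 98, 84, 95, 121, 147, 145, 144, 141, 140, 141, 132, 113, 111, 110, 110, 110, 110, 110, 110, 111, 110, 112]
154 [128, 129, 129, 126, 120, 122, 134, 146, 156, 165, 179, 170, 151, 139, 120, 105, 108, 110, 111, 110, 110, 109, 110, 110, 110, 110, 111, 109, 108, 107, 116, 140, 155, 168, 178, 174, 158, 142, 127, 110, 105, 111, 110, 110, 111, 112, 111, 111, 111, 110]
157 [160, 193, 196, 192, 181, 176, 159, 137, 132, 133, 135, 132, 125, 118, 126, 135, 136, 135, 136, 134, 136, 135, 135, 135, 133, 130, 124, 114, 109, 110, 109, 106, 116, 131, 134, 134, 126, 118, 114, 120, 124, 124, 125, 124, 124, 125, 125, 125, 124, 125]
160 [147, 189, 195, 191, 179, 178, 180, 179, 177, 177, 176, 177, 180, 182, 152, 141, 139, 139, 140, 139, 137, 139, 139, 137, 137, 137, 137, 129, 116, 110, 113, 120, 122, 128, 151, 188, 191, 190, 174, 138, 131, 129, 125, 123, 124, 125, 123, 125, 123, 123]
165 [146, 189, 194, 194, 192, 191, 191, 191, 191, 191, 191, 191, 181, 152, 142, 139, 139, 141, 138, 139, 139, 139, 139, 138, 138, 138, 139, 137, 137, 130, 129, 131, 131, 135, 156, 187, 192, 190, 191, 192, 190, 190, 191, 191, 189, 186, 179, 176, 160, 130]
```

Emit:
{"api": "apply_moves", "payload": {
  "motion": [
    {"jaw": 0.0, "delta_pos": [0.001, 0.001, 0.012], "angular": [0, 0, 0]},
    {"jaw": 0.0, "delta_pos": [0.001, 0.001, 0.027], "angular": [0, 0, 0]},
    {"jaw": 0.0, "delta_pos": [0.001, 0.001, 0.042], "angular": [0, 0, 0]},
    {"jaw": 0.0, "delta_pos": [0.001, 0.001, 0.057], "angular": [0, 0, 0]},
    {"jaw": 0.0, "delta_pos": [0.001, 0.001, 0.072], "angular": [0, 0, 0]},
    {"jaw": 0.0, "delta_pos": [0.001, 0.001, 0.087], "angular": [0, 0, 0]},
    {"jaw": 0.0, "delta_pos": [0.001, 0.001, 0.1], "angular": [0, 0, 0]},
    {"jaw": 0.0, "delta_pos": [0.001, 0.001, 0.104], "angular": [0, 0, 0]}
  ]
}}

```text
clock: 26.9
ee_pos: [0.5633, 0.3293, 0.0982]
eef_rot: [0.0, 0.715, 0.699, -0.001]
force: [0.7, -1.6, 9.3]
finger_gap: 0.088
grip_force: 30.0
```

Emit:
{"api": "apply_moves", "payload": {
  "motion": [
    {"jaw": 0.0, "delta_pos": [0, 0, 0.002], "angular": [0, 0, 0]},
    {"jaw": 0.0, "delta_pos": [0, 0, 0.004], "angular": [0, 0, 0]},
    {"jaw": 0.0, "delta_pos": [0, 0, 0.004], "angular": [0, 0, 0]}
  ]
}}

```text
clock: 27.2
ee_pos: [0.5652, 0.3297, 0.0982]
eef_rot: [0.001, 0.716, 0.699, 0.001]
force: [-0.5, -0.8, 8.8]
finger_gap: 0.089
grip_force: 30.1
```

Down. Release and go for the third plate.

Emit:
{"api": "apply_moves", "payload": {
  "motion": [
    {"jaw": 0.3, "delta_pos": [0, 0, 0], "angular": [0, 0, 0]},
    {"jaw": 0.3, "delta_pos": [0, 0, 0], "angular": [0, 0, 0]},
    {"jaw": 0.3, "delta_pos": [0, 0, 0], "angular": [0, 0, 0]},
    {"jaw": 0.3, "delta_pos": [0, 0, -0.04], "angular": [0, 0, 0]},
    {"jaw": 0.3, "delta_pos": [0, 0, -0.09], "angular": [0, 0, 0]},
    {"jaw": 0.3, "delta_pos": [0, 0, -0.11], "angular": [0, 0, 0]},
    {"jaw": 0.3, "delta_pos": [0, 0, -0.11], "angular": [0, 0, 0]},
    {"jaw": 0.3, "delta_pos": [0, 0, -0.11], "angular": [0, 0, 0]}
  ]
}}

```text
clock: 28.0
ee_pos: [0.5634, 0.3298, 0.2053]
eef_rot: [0.0, 0.716, 0.699, -0.0]
force: [-1.0, 0.1, -1.7]
finger_gap: 0.294
grip_force: 0.0
```

```bash
python3 -c "
from h import *
plan(.4836,.1606,.19,1.479)"
```

```text
pos [-0.171  -0.0758  0.0153] ang [-0.0003  0.0004  0.0864] | now [0.5634 0.3298 0.2053] phi 1.5469 F [-1.   0.1 -1.7] gap 0.294 grip 0.0 t 28.0 j6 0.52
```

Emit:
{"api": "apply_moves", "payload": {
  "motion": [
    {"jaw": 0.3, "delta_pos": [-0.045, -0.02, 0], "angular": [0, 0, 0.03]},
    {"jaw": 0.3, "delta_pos": [-0.09, -0.04, 0], "angular": [0, 0, 0.06]},
    {"jaw": 0.3, "delta_pos": [-0.135, -0.06, 0], "angular": [0, 0, 0.086]},
    {"jaw": 0.3, "delta_pos": [-0.171, -0.076, 0.0], "angular": [0, 0, 0.086]},
    {"jaw": 0.3, "delta_pos": [-0.171, -0.076, 0.015], "angular": [0, 0, 0.086]},
    {"jaw": 0.3, "delta_pos": [-0.171, -0.076, 0.015], "angular": [0, 0, 0.086]},
    {"jaw": 0.3, "delta_pos": [-0.171, -0.076, 0.015], "angular": [0, 0, 0.086]},
    {"jaw": 0.3, "delta_pos": [-0.171, -0.076, 0.015], "angular": [0, 0, 0.086]}
  ]
}}

```text
clock: 28.8
ee_pos: [0.4838, 0.1618, 0.1901]
eef_rot: [-0.0, 0.738, 0.674, -0.0]
force: [0.4, -0.8, 0.3]
finger_gap: 0.298
grip_force: 0.0
```

```bash
python3 -c "
from h import *
plan(.4836,.1606,.102,1.479)"
```

```text
pos [-0.0012 -0.      0.0881] ang [-0.0014  0.0002  0.0018] | now [0.4838 0.1618 0.1901] phi 1.4804 F [ 0.4 -0.8  0.3] gap 0.298 grip 0.0 t 28.8 j6 0.36
```

Emit:
{"api": "apply_moves", "payload": {
  "motion": [
    {"jaw": 0.3, "delta_pos": [-0.001, 0, 0.04], "angular": [0, 0, 0]},
    {"jaw": 0.3, "delta_pos": [-0.001, 0, 0.088], "angular": [0, 0, 0]},
    {"jaw": 0.3, "delta_pos": [-0.001, 0, 0.088], "angular": [0, 0, 0]},
    {"jaw": 0.3, "delta_pos": [-0.001, 0, 0.088], "angular": [0, 0, 0]},
    {"jaw": 0.0, "delta_pos": [-0.001, 0, 0.088], "angular": [0, 0, 0]},
    {"jaw": 0.0, "delta_pos": [-0.001, 0, 0.088], "angular": [0, 0, 0]},
    {"jaw": 0.0, "delta_pos": [-0.001, 0, 0.088], "angular": [0, 0, 0]},
    {"jaw": 0.0, "delta_pos": [-0.001, 0, 0.088], "angular": [0, 0, 0]}
  ]
}}

```text
clock: 29.6
ee_pos: [0.4853, 0.1605, 0.1054]
eef_rot: [0.001, 0.739, 0.674, 0.002]
force: [0.3, 1.0, 7.4]
finger_gap: 0.087
grip_force: 30.0
```

```bash
python3 -c "
from h import *
plan(.5184,.331,.2,1.547)"
```

```text
pos [ 0.173   0.0177 -0.0943] ang [ 0.005  -0.0022 -0.0864] | now [0.4853 0.1605 0.1054] phi 1.4792 F [0.3 1.  7.4] gap 0.087 grip 30.0 t 29.6 j6 0.36
```

Emit:
{"api": "apply_moves", "payload": {
  "motion": [
    {"jaw": 0.0, "delta_pos": [0, 0, -0.03], "angular": [0, 0, 0]},
    {"jaw": 0.0, "delta_pos": [0, 0, -0.07], "angular": [0, 0, 0]},
    {"jaw": 0.0, "delta_pos": [0, 0, -0.11], "angular": [0, 0, 0]},
    {"jaw": 0.0, "delta_pos": [0.04, 0.004, -0.13], "angular": [0, 0, -0.03]},
    {"jaw": 0.0, "delta_pos": [0.09, 0.009, -0.13], "angular": [0, 0, -0.06]},
    {"jaw": 0.0, "delta_pos": [0.135, 0.014, -0.13], "angular": [0, 0, -0.086]},
    {"jaw": 0.0, "delta_pos": [0.173, 0.018, -0.12], "angular": [0, 0, -0.086]},
    {"jaw": 0.0, "delta_pos": [0.173, 0.018, -0.1], "angular": [0, 0, -0.086]}
  ]
}}

```text
clock: 30.4
ee_pos: [0.5191, 0.3357, 0.2048]
eef_rot: [0.0, 0.714, 0.7, 0.003]
force: [0.8, 0.5, -0.3]
finger_gap: 0.084
grip_force: 30.0
```

Emit:
{"api": "apply_moves", "payload": {
  "motion": [
    {"jaw": 0.0, "delta_pos": [0, 0, 0], "angular": [0, 0, 0]},
    {"jaw": 0.0, "delta_pos": [0, 0, 0], "angular": [0, 0, 0]},
    {"jaw": 0.0, "delta_pos": [0, 0, 0], "angular": [0, 0, 0]},
    {"jaw": 0.0, "delta_pos": [0, 0, 0], "angular": [0, 0, 0]}
  ]
}}

```text
clock: 30.8
ee_pos: [0.5179, 0.33, 0.2043]
eef_rot: [0.0, 0.716, 0.698, 0.001]
force: [-0.3, -0.5, -1.3]
finger_gap: 0.089
grip_force: 30.0
```

Run:
```python
from h import *
plan(.5184,.331,.0974,1.547); prof((152,154,157,160,165))
```

```text
pos [0.0009 0.0002 0.1069] ang [ 0.0024 -0.0014 -0.0017] | now [0.5179 0.33   0.2043] phi 1.5456 F [-0.3 -0.5 -1.3] gap 0.089 grip 30.0 t 30.8 j6 0.55
152 [111, 110, 110, 111, 110, 117, 134, 146, 152, 156, 153, 144, 134, 118, 91, 89, 103, 111, 110, 111, 111, 113, 111, 113, 112, 112, 111, 107, 96, 100, 122, 145, 151, 154, 155, 148, 139, 128, 118, 113, 111, 111, 112, 111, 112, 112, 110, 112, 112, 112]
154 [108, 110, 110, 110, 112, 121, 143, 157, 171, 182, 176, 157, 144, 127, 108, 104, 121, 127, 127, 127, 128, 128, 127, 127, 126, 125, 123, 114, 108, 109, 135, 152, 168, 182, 181, 165, 150, 134, 116, 106, 112, 113, 112, 113, 113, 114, 112, 113, 112, 112]
157 [176, 180, 180, 176, 166, 158, 141, 138, 143, 146, 144, 137, 127, 120, 128, 142, 140, 141, 140, 138, 139, 140, 138, 138, 139, 138, 138, 134, 124, 112, 117, 131, 139, 142, 144, 140, 130, 118, 113, 120, 124, 124, 126, 125, 125, 125, 125, 126, 125, 126]
160 [191, 194, 185, 183, 182, 180, 178, 177, 172, 168, 171, 181, 183, 181, 152, 141, 141, 141, 141, 142, 139, 140, 139, 140, 138, 138, 137, 138, 136, 127, 120, 122, 124, 142, 175, 180, 165, 137, 133, 133, 131, 126, 126, 124, 124, 125, 126, 125, 126, 125]
165 [160, 190, 191, 193, 191, 190, 187, 179, 182, 189, 192, 191, 177, 166, 164, 165, 166, 166, 165, 164, 164, 166, 164, 166, 166, 165, 164, 165, 164, 165, 161, 152, 164, 178, 184, 190, 193, 190, 190, 192, 191, 191, 191, 186, 180, 179, 176, 161, 129, 125]
```

Emit:
{"api": "apply_moves", "payload": {
  "motion": [
    {"jaw": 0.0, "delta_pos": [0.001, 0, 0.012], "angular": [0, 0, 0]},
    {"jaw": 0.0, "delta_pos": [0.001, 0, 0.027], "angular": [0, 0, 0]},
    {"jaw": 0.0, "delta_pos": [0.001, 0, 0.042], "angular": [0, 0, 0]},
    {"jaw": 0.0, "delta_pos": [0.001, 0, 0.057], "angular": [0, 0, 0]},
    {"jaw": 0.0, "delta_pos": [0.001, 0, 0.072], "angular": [0, 0, 0]},
    {"jaw": 0.0, "delta_pos": [0.001, 0, 0.087], "angular": [0, 0, 0]},
    {"jaw": 0.0, "delta_pos": [0.001, 0, 0.1], "angular": [0, 0, 0]},
    {"jaw": 0.0, "delta_pos": [0.001, 0, 0.104], "angular": [0, 0, 0]}
  ]
}}

```text
clock: 31.65
ee_pos: [0.5172, 0.3307, 0.0976]
eef_rot: [0.0, 0.715, 0.699, -0.001]
force: [0.6, -3.7, 9.1]
finger_gap: 0.085
grip_force: 30.0
```

Emit:
{"api": "apply_moves", "payload": {
  "motion": [
    {"jaw": 0.0, "delta_pos": [0, 0, 0.002], "angular": [0, 0, 0]},
    {"jaw": 0.0, "delta_pos": [0, 0, 0.004], "angular": [0, 0, 0]},
    {"jaw": 0.0, "delta_pos": [0, 0, 0.004], "angular": [0, 0, 0]}
  ]
}}

```text
clock: 31.95
ee_pos: [0.5192, 0.3314, 0.0978]
eef_rot: [0.001, 0.715, 0.699, 0.001]
force: [-0.5, -4.4, 10.0]
finger_gap: 0.085
grip_force: 30.1
```

Emit:
{"api": "apply_moves", "payload": {
  "motion": [
    {"jaw": 0.3, "delta_pos": [0, 0, 0], "angular": [0, 0, 0]},
    {"jaw": 0.3, "delta_pos": [0, 0, 0], "angular": [0, 0, 0]},
    {"jaw": 0.3, "delta_pos": [0, 0, 0], "angular": [0, 0, 0]},
    {"jaw": 0.3, "delta_pos": [0, 0, -0.04], "angular": [0, 0, 0]},
    {"jaw": 0.3, "delta_pos": [0, 0, -0.09], "angular": [0, 0, 0]},
    {"jaw": 0.3, "delta_pos": [0, 0, -0.14], "angular": [0, 0, 0]},
    {"jaw": 0.3, "delta_pos": [0, 0, -0.19], "angular": [0, 0, 0]},
    {"jaw": 0.3, "delta_pos": [0, 0, -0.2], "angular": [0, 0, 0]}
  ]
}}

```text
clock: 32.75
ee_pos: [0.52, 0.3333, 0.3029]
eef_rot: [0.001, 0.715, 0.699, 0.006]
force: [0.9, 0.3, 0.5]
finger_gap: 0.297
grip_force: 0.0
```

```bash
python3 -c "
from h import *
plan(.44,-.25,.3,1.6)"
```

```text
pos [-0.5851 -0.0661 -0.0016] ang [ 0.0131 -0.0079 -0.0675] | now [0.52   0.3333 0.3029] phi 1.547 F [0.9 0.3 0.5] gap 0.297 grip 0.0 t 32.75 j6 0.55
```

Emit:
{"api": "apply_moves", "payload": {
  "motion": [
    {"jaw": 0.3, "delta_pos": [-0.585, -0.066, 0], "angular": [0, 0, -0.068]},
    {"jaw": 0.3, "delta_pos": [-0.585, -0.066, 0], "angular": [0, 0, -0.068]},
    {"jaw": 0.3, "delta_pos": [-0.585, -0.066, 0], "angular": [0, 0, -0.068]},
    {"jaw": 0.3, "delta_pos": [-0.585, -0.066, 0], "angular": [0, 0, -0.068]},
    {"jaw": 0.3, "delta_pos": [-0.585, -0.066, 0], "angular": [0, 0, -0.068]},
    {"jaw": 0.3, "delta_pos": [-0.585, -0.066, 0], "angular": [0, 0, -0.068]},
    {"jaw": 0.3, "delta_pos": [-0.585, -0.066, 0], "angular": [0, 0, -0.068]},
    {"jaw": 0.3, "delta_pos": [-0.585, -0.066, 0], "angular": [0, 0, -0.068]}
  ]
}}

```text
clock: 33.55
ee_pos: [0.4618, -0.0664, 0.2937]
eef_rot: [-0.0, 0.696, 0.718, -0.0]
force: [0.9, 0.0, 1.0]
finger_gap: 0.3
grip_force: 0.0
```

```bash
python3 -c "
from h import *
plan(.44,-.25,.3,1.6)"
```

```text
pos [-0.1828 -0.0272 -0.0063] ang [-0.0012 -0.0005  0.0008] | now [ 0.4618 -0.0664  0.2937] phi 1.6006 F [0.9 0.  1. ] gap 0.3 grip 0.0 t 33.55 j6 -0.23
```

Emit:
{"api": "apply_moves", "payload": {
  "motion": [
    {"jaw": 0.3, "delta_pos": [-0.17, -0.027, -0.006], "angular": [0, 0, 0]},
    {"jaw": 0.3, "delta_pos": [-0.17, -0.027, -0.006], "angular": [0, 0, 0]},
    {"jaw": 0.3, "delta_pos": [-0.17, -0.027, -0.006], "angular": [0, 0, 0]},
    {"jaw": 0.3, "delta_pos": [-0.17, -0.027, -0.006], "angular": [0, 0, 0]},
    {"jaw": 0.3, "delta_pos": [-0.17, -0.027, -0.006], "angular": [0, 0, 0]},
    {"jaw": 0.3, "delta_pos": [-0.17, -0.027, -0.006], "angular": [0, 0, 0]},
    {"jaw": 0.3, "delta_pos": [-0.17, -0.027, -0.006], "angular": [0, 0, 0]}
  ]
}}

```text
clock: 34.25
ee_pos: [0.4409, -0.2343, 0.3001]
eef_rot: [-0.001, 0.696, 0.718, 0.0]
force: [0.1, -0.6, -0.7]
finger_gap: 0.303
grip_force: 0.0
```

Run:
```python
from h import *
import pickle
plan(.44,-.25,.3,1.6)
f=wristf(); pickle.dump(f,open("wt.pkl","wb"))
C=[[.4731,-.1116,.07],[.4883,-.2184,.07],[.3847,-.2332,.07],[.3652,-.1273,.07]]
print(proj(f,C).round(0).tolist())
cv2.imwrite("pics/wt.png",f["img"][:,:,::-1])
```

```text
pos [-0.0157 -0.0013  0.0001] ang [-0.001  -0.0015  0.0015] | now [ 0.4409 -0.2343  0.3001] phi 1.6012 F [ 0.1 -0.6 -0.7] gap 0.303 grip 0.0 t 34.25 j6 -0.57
[[354.0, 71.0], [364.0, 189.0], [257.0, 201.0], [235.0, 86.0]]
```

View pics/wt.png

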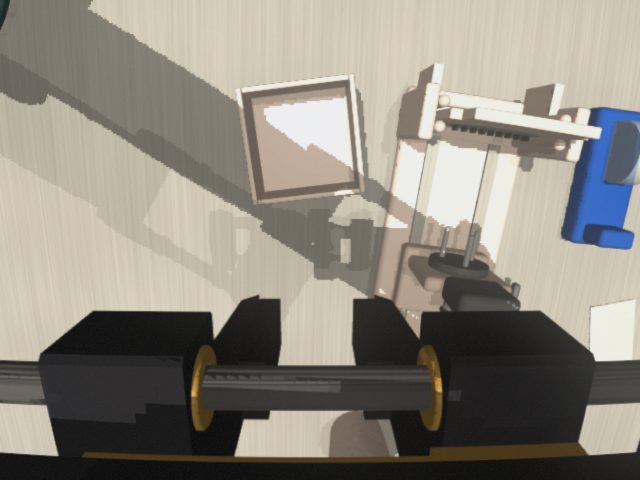

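Run:
```python
from h import *
import pickle
f=pickle.load(open("wt.pkl","rb"))
C=np.array([ray(f,p,.07) for p in((238,90),(353,75),(364,190),(255,203))])
print(C.round(4),C.mean(0).round(4),[round(float(np.linalg.norm(C[i]-C[i-1])),4) for i in range(4)])
c=C.mean(0)[:2]-[.0017,0]
a=C[0]-C[3]; b=C[1]-C[2]; th=[np.arctan2(-v[0],v[1]) for v in(a,b)]
e=[np.arctan2(v[1],v[0]) for v in (C[1]-C[0],C[2]-C[3])]
print("yaw",th,e); y=np.mean(th+e); n=np.array([np.cos(y),np.sin(y)])
g=c-.0525*n; print("centre",c,"yaw",y,"grip",g); plan(*g,.1,np.pi/2+y)
```

```text
[[ 0.3675 -0.1309  0.07  ]
 [ 0.4723 -0.1149  0.07  ]
 [ 0.4881 -0.2195  0.07  ]
 [ 0.383  -0.2354  0.07  ]] [ 0.4277 -0.1752  0.07  ] [0.1056, 0.106, 0.1058, 0.1063]
yaw [np.float64(0.14715510327322134), np.float64(0.14960484829569393)] [np.float64(0.15182125064056284), np.float64(0.14941790250605613)]
centre [ 0.42600789 -0.17518558] yaw 0.14949977617888355 grip [ 0.37409349 -0.18300512]
pos [ 0.053  -0.0652  0.2005] ang [-0.0004 -0.0011 -0.1508] | now [ 0.441  -0.2341  0.3004] phi 1.6018 F [ 0.7  0.4 -0.2] gap 0.297 grip 0.0 t 34.3 j6 -0.57
```

Emit:
{"api": "apply_moves", "payload": {
  "motion": [
    {"jaw": 0.4, "delta_pos": [0.027, -0.033, 0], "angular": [0, 0, -0.15]},
    {"jaw": 0.4, "delta_pos": [0.053, -0.065, 0.02], "angular": [0, 0, -0.15]},
    {"jaw": 0.4, "delta_pos": [0.053, -0.065, 0.07], "angular": [0, 0, -0.15]},
    {"jaw": 0.4, "delta_pos": [0.053, -0.065, 0.12], "angular": [0, 0, -0.15]},
    {"jaw": 0.4, "delta_pos": [0.053, -0.065, 0.17], "angular": [0, 0, -0.15]},
    {"jaw": 0.4, "delta_pos": [0.053, -0.065, 0.2], "angular": [0, 0, -0.15]},
    {"jaw": 0.4, "delta_pos": [0.053, -0.065, 0.2], "angular": [0, 0, -0.15]},
    {"jaw": 0.4, "delta_pos": [0.053, -0.065, 0.2], "angular": [0, 0, -0.15]}
  ]
}}

```text
clock: 35.1
ee_pos: [0.3746, -0.1837, 0.1013]
eef_rot: [-0.0, 0.653, 0.758, 0.0]
force: [0.4, 0.0, -0.1]
finger_gap: 0.403
grip_force: 0.0
```

Run:
```python
from h import *
plan(.3741,-.183,.013,1.72)
```

```text
pos [ 0.0007 -0.0004  0.0883] ang [-0.0003 -0.0004 -0.0004] | now [ 0.3746 -0.1837  0.1013] phi 1.7197 F [ 0.4  0.  -0.1] gap 0.403 grip 0.0 t 35.1 j6 -0.66
```

Emit:
{"api": "apply_moves", "payload": {
  "motion": [
    {"jaw": 0.4, "delta_pos": [0, 0, 0.03], "angular": [0, 0, 0]},
    {"jaw": 0.4, "delta_pos": [0, 0, 0.06], "angular": [0, 0, 0]},
    {"jaw": 0.4, "delta_pos": [0, 0, 0.086], "angular": [0, 0, 0]},
    {"jaw": 0.4, "delta_pos": [0, 0, 0.086], "angular": [0, 0, 0]},
    {"jaw": 0.0, "delta_pos": [0, 0, 0.086], "angular": [0, 0, 0]},
    {"jaw": 0.0, "delta_pos": [0, 0, 0.086], "angular": [0, 0, 0]},
    {"jaw": 0.0, "delta_pos": [0, 0, 0.086], "angular": [0, 0, 0]},
    {"jaw": 0.0, "delta_pos": [0, 0, 0.086], "angular": [0, 0, 0]}
  ]
}}

```text
clock: 35.9
ee_pos: [0.3753, -0.1852, 0.0162]
eef_rot: [0.001, 0.653, 0.757, 0.0]
force: [-0.9, -1.1, 0.2]
finger_gap: 0.066
grip_force: 0.3
```

Emit:
{"api": "apply_moves", "payload": {
  "motion": [
    {"jaw": 0.0, "delta_pos": [0, 0, 0], "angular": [0, 0, 0]},
    {"jaw": 0.0, "delta_pos": [0, 0, -0.01], "angular": [0, 0, 0]},
    {"jaw": 0.0, "delta_pos": [0, 0, -0.025], "angular": [0, 0, 0]},
    {"jaw": 0.0, "delta_pos": [0, 0, -0.025], "angular": [0, 0, 0]}
  ]
}}

```text
clock: 36.3
ee_pos: [0.3759, -0.1854, 0.0418]
eef_rot: [0.002, 0.653, 0.757, 0.0]
force: [1.0, 0.3, -1.1]
finger_gap: 0.052
grip_force: 30.0
```

Run:
```python
from h import *
# tub centre to slicer (0,.095), tub yaw to -.097
y=-.097; t=np.array([.601,-.059]); g=t-.0525*np.array([np.cos(y),np.sin(y)])
print(g); plan(*g,.04,np.pi/2+y)
```

```text
[ 0.54874679 -0.05391548]
pos [0.1047 0.1902 0.0022] ang [0.0043 0.0025 0.3107] | now [ 0.3759 -0.1854  0.0418] phi 1.7178 F [ 1.   0.3 -1.1] gap 0.052 grip 30.0 t 36.3 j6 -0.66
```

Emit:
{"api": "apply_moves", "payload": {
  "motion": [
    {"jaw": 0.0, "delta_pos": [0.025, 0, 0], "angular": [0, 0, 0]},
    {"jaw": 0.0, "delta_pos": [0.055, 0.0, 0], "angular": [0, 0, 0.06]},
    {"jaw": 0.0, "delta_pos": [0.09, 0.02, 0], "angular": [0, 0, 0.12]},
    {"jaw": 0.0, "delta_pos": [0.12, 0.05, 0], "angular": [0, 0, 0.18]},
    {"jaw": 0.0, "delta_pos": [0.125, 0.09, 0], "angular": [0, 0, 0.24]},
    {"jaw": 0.0, "delta_pos": [0.125, 0.13, 0], "angular": [0, 0, 0.31]},
    {"jaw": 0.0, "delta_pos": [0.115, 0.165, 0], "angular": [0, 0, 0.31]},
    {"jaw": 0.0, "delta_pos": [0.107, 0.189, 0], "angular": [0, 0, 0.31]}
  ]
}}

```text
clock: 37.1
ee_pos: [0.5479, -0.0504, 0.0395]
eef_rot: [0.0, 0.74, 0.673, 0.0]
force: [0.6, -0.6, -1.2]
finger_gap: 0.054
grip_force: 30.0
```

Emit:
{"api": "apply_moves", "payload": {
  "motion": [
    {"jaw": 0.0, "delta_pos": [0, 0, 0], "angular": [0, 0, 0]},
    {"jaw": 0.0, "delta_pos": [0, 0, 0], "angular": [0, 0, 0]},
    {"jaw": 0.0, "delta_pos": [0, 0, 0], "angular": [0, 0, 0]}
  ]
}}

```text
clock: 37.4
ee_pos: [0.5437, -0.0507, 0.0389]
eef_rot: [-0.001, 0.74, 0.672, -0.001]
force: [-0.3, 0.2, -1.6]
finger_gap: 0.051
grip_force: 30.0
```

Run:
```python
from h import *
plan(.5487,-.0539,.016,np.pi/2-.097)
```

```text
pos [-0.0027  0.0054  0.0229] ang [-0.0033 -0.0002  0.0006] | now [ 0.5437 -0.0507  0.0389] phi 1.4743 F [-0.3  0.2 -1.6] gap 0.051 grip 30.0 t 37.4 j6 -0.04
```

Emit:
{"api": "apply_moves", "payload": {
  "motion": [
    {"jaw": 0.0, "delta_pos": [-0.002, 0.005, 0.01], "angular": [0, 0, 0]},
    {"jaw": 0.0, "delta_pos": [-0.002, 0.005, 0.02], "angular": [0, 0, 0]},
    {"jaw": 0.0, "delta_pos": [-0.002, 0.005, 0.023], "angular": [0, 0, 0]},
    {"jaw": 0.0, "delta_pos": [-0.002, 0.005, 0.023], "angular": [0, 0, 0]},
    {"jaw": 0.3, "delta_pos": [-0.002, 0.005, 0.022], "angular": [0, 0, 0]},
    {"jaw": 0.3, "delta_pos": [-0.002, 0.005, 0.022], "angular": [0, 0, 0]},
    {"jaw": 0.3, "delta_pos": [-0.002, 0.005, 0.022], "angular": [0, 0, 0]},
    {"jaw": 0.3, "delta_pos": [-0.002, 0.005, 0.0], "angular": [0, 0, 0]}
  ]
}}

```text
clock: 38.2
ee_pos: [0.5473, -0.053, 0.037]
eef_rot: [-0.002, 0.74, 0.672, -0.002]
force: [-0.5, 0.2, -0.4]
finger_gap: 0.299
grip_force: 0.0
```

Emit:
{"api": "apply_moves", "payload": {
  "motion": [
    {"jaw": 0.3, "delta_pos": [0, 0, -0.05], "angular": [0, 0, 0]},
    {"jaw": 0.3, "delta_pos": [0, 0, -0.1], "angular": [0, 0, 0]},
    {"jaw": 0.3, "delta_pos": [0, 0, -0.15], "angular": [0, 0, 0]},
    {"jaw": 0.3, "delta_pos": [0, 0, -0.2], "angular": [0, 0, 0]},
    {"jaw": 0.3, "delta_pos": [-0.05, -0.02, -0.25], "angular": [0, 0, 0]},
    {"jaw": 0.3, "delta_pos": [-0.1, -0.04, -0.29], "angular": [0, 0, 0]},
    {"jaw": 0.3, "delta_pos": [-0.1, -0.04, -0.29], "angular": [0, 0, 0]},
    {"jaw": 0.3, "delta_pos": [-0.1, -0.04, -0.29], "angular": [0, 0, 0]}
  ]
}}

```text
clock: 39.0
ee_pos: [0.5017, -0.1526, 0.3351]
eef_rot: [0.004, 0.742, 0.671, 0.001]
force: [0.2, -0.7, 0.9]
finger_gap: 0.3
grip_force: 0.0
```

Run:
```python
from h import *
f=wristf(); g=f["img"].astype(int).mean(2).astype(int)
y=-.097;n=np.array([np.cos(y),np.sin(y)]);m=np.array([-n[1],n[0]])
o=np.array([.5918,-.1537]); t=o+.095*m
print("exp corners",proj(f,[[*(t+a*.055*n+b*.055*m),.07] for a,b in((-1,1),(1,1),(1,-1),(-1,-1))]).round(0).tolist())
# brightness along the tub's two mid lines at rim height, per 2 mm from -70 to 70
for d in(n,m):
    P=[[*(t+s*d+.0*n),.07] for s in np.arange(-.07,.0701,.002)]
    q=proj(f,P); print([int(g[int(round(v)),int(round(u))]) if 0<=v<480 and 0<=u<640 else -1 for u,v in q])
s=r.state();print(s["ee_pos"],s["clock"])
# noodle and slicing plates: rays at grip tops
print("noodle top",proj(f,[[*(o+a*n),.187] for a in(-.046,.046)]).round(0).tolist())
```

```text
exp corners [[347.0, 36.0], [459.0, 38.0], [452.0, 151.0], [346.0, 151.0]]
[206, 201, 198, 199, 202, 195, 171, 123, 123, 211, 236, 188, 177, 178, 187, 238, 239, 238, 239, 238, 238, 238, 238, 238, 239, 238, 239, 238, 238, 238, 238, 238, 239, 239, 239, 238, 238, 238, 238, 237, 238, 237, 238, 238, 237, 237, 237, 237, 237, 237, 236, 232, 229, 134, 121, 121, 119, 122, 121, 121, 120, 176, 237, 224, 199, 201, 201, 204, 199, 198, 200]
[237, 236, 214, 183, 172, 197, 198, 172, 119, 122, 216, 234, 177, 228, 238, 238, 237, 238, 238, 237, 238, 238, 237, 238, 237, 237, 238, 238, 238, 238, 239, 238, 238, 238, 238, 238, 238, 238, 239, 238, 238, 238, 238, 238, 238, 238, 238, 238, 237, 238, 238, 238, 235, 187, 151, 151, 149, 109, 102, 103, 103, 104, 177, 232, 227, 201, 200, 199, 199, 200, 199]
[ 0.5015364  -0.15074946  0.33244657] 39.05
noodle top [[368.0, 210.0], [484.0, 210.0]]
```

Run:
```python
from h import *
S=[(.5184,.331),(.5639,.3298),(.6098,.3284)]
for n in("top","scene"):
    f=r.grab_frame(n); g=f["img"].astype(int).min(2)
    for s in S:
        for z in(.144,.154,.164):
            u,v=proj(f,[[*s,z]])[0]; u=int(round(u));v=int(round(v))
            print(n,s,z,(u,v),"col",g[v-3:v+4,u].tolist(),"row",g[v,u-3:u+4].tolist())
s=r.state(); print(np.abs(s["qvel"]).max())
```

```text
top (0.5184, 0.331) 0.144 (217, 263) col [77, 93, 128, 137, 110, 73, 57] row [139, 137, 135, 137, 138, 135, 135]
top (0.5184, 0.331) 0.154 (216, 263) col [77, 95, 133, 135, 107, 73, 59] row [137, 139, 137, 135, 137, 138, 135]
top (0.5184, 0.331) 0.164 (216, 262) col [85, 77, 95, 133, 135, 107, 73] row [133, 135, 132, 133, 128, 125, 127]
top (0.5639, 0.3298) 0.144 (218, 249) col [95, 126, 139, 112, 78, 70, 58] row [109, 107, 113, 112, 111, 112, 112]
top (0.5639, 0.3298) 0.154 (217, 248) col [81, 98, 126, 137, 113, 78, 64] row [136, 138, 139, 137, 139, 139, 139]
top (0.5639, 0.3298) 0.164 (217, 248) col [81, 98, 126, 137, 113, 78, 64] row [136, 138, 139, 137, 139, 139, 139]
top (0.6098, 0.3284) 0.144 (219, 235) col [71, 119, 141, 121, 88, 62, 60] row [111, 113, 119, 121, 123, 123, 123]
top (0.6098, 0.3284) 0.154 (219, 234) col [47, 71, 119, 141, 121, 88, 62] row [138, 138, 139, 141, 136, 135, 131]
top (0.6098, 0.3284) 0.164 (218, 234) col [44, 71, 120, 139, 119, 81, 66] row [138, 138, 138, 139, 141, 136, 135]
scene (0.5184, 0.331) 0.144 (340, 190) col [159, 161, 142, 115, 89, 76, 73] r
[... 307 characters left out ...]
3, 193) col [152, 161, 160, 142, 114, 84, 77] row [155, 159, 156, 142, 123, 108, 115]
scene (0.5639, 0.3298) 0.154 (353, 191) col [145, 147, 152, 161, 160, 142, 114] row [146, 149, 156, 161, 157, 151, 137]
scene (0.5639, 0.3298) 0.164 (353, 188) col [143, 142, 144, 145, 147, 152, 161] row [146, 142, 147, 145, 145, 144, 142]
scene (0.6098, 0.3284) 0.144 (366, 197) col [159, 163, 152, 131, 99, 79, 72] row [165, 163, 154, 131, 101, 78, 76]
scene (0.6098, 0.3284) 0.154 (366, 194) col [145, 145, 150, 159, 163, 152, 131] row [143, 147, 149, 159, 159, 138, 100]
scene (0.6098, 0.3284) 0.164 (366, 191) col [143, 141, 141, 145, 145, 150, 159] row [141, 144, 141, 145, 142, 123, 94]
0.021258655292002326
```

```bash
python3 -c "
from rig import r
print(r.job_done())"
```

```text
the job is handed in; nothing more can be done
None
```

The job is handed in, but no verdict came back: the carriage is at its rear stop, the noodle plate is home in the blade slot, the three slicing plates are down in caddy slots 1–3, and the tub stands about 98 mm before the slot and 2 mm off the slicer's axis.

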